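# Lock out the proofing press and clear its bed

## Task

Lock the proofing press out: on the control box press the mushroom stop key, then the square clutch-release key, then stand the lock pin in the bush over the shaft, turn the star wheel until the hidden cross-hole comes round and the pin drops, and see that the pin is pushed fully home, its collar down on the bush. Next try the round start key to prove the press is dead, and only then lift the lino blocks off the bed and lay each one flat, face up, in a bay of its own in the block tray. Press the keys down fully, one at a time, keep off the bar-shaped reverse key, try start only with the pin home, and leave the other things on the table where they are.

Things in the scene. Friction and masses are not known exactly. Their poses are not given: they have to be found in the camera images.
- press: bench-top proofing press, sage green, bed along its x axis; origin on the table under the roller's axis, x away from the robot, y towards the lock housing, z up. Two cheeks 100 mm long in x and 200 mm high, outer faces at y = +/-165 mm, joined at the top by a beam 50 mm wide in x. The steel roller is 90 mm thick and clears the bed by 10 mm
- bed (a point): point on top of the press bed, 75 mm above the table and 130 mm in front of (nearer the robot than) the roller's axis, mid-width. The blocks lie on this front part of the bed, from 190 to 80 mm in front of the axis and 255 mm wide, framed by two side bearers 10 mm high, a stop strip across the near end and a register bar near the roller, both 8 mm high
- shaft_mid (a point): point on the axis of the 40 mm shaft straight below the bore, 50 mm under its mouth; axes as the press. The hidden 16 mm cross-hole goes right through the shaft, so it comes upright twice in a turn, at an angle to the spokes that is unknown and differs from start to start; it is never upright at the start
- bore (a point): centre of the mouth of the guide bush (steel, 50 mm square) on top of the lock housing at the left (+y) end of the shaft, 180 mm above the table; axes as the press. A 14 mm bore runs straight down 30 mm to the shaft. A pin standing in it rests on the shaft until the cross-hole comes round, then drops 50 mm by its weight and stops the shaft
- hub (a point): centre of the star wheel's hub on the right (-y) end of the shaft, 130 mm above the table, 60 mm out from the cheek; axes as the press, the wheel turns about y. Four round spokes, 16 mm thick, 90 degrees apart, with black ball ends of 22 mm. It turns either way with 2 to 4 N at a spoke's end and stays where it is left
- spoke_end (a point): centre of the ball end of one of the four spokes, 111 mm from the hub
- pin_grip (a point): steel lock pin, 126 mm long, 0.14 kg, upright in a holder on the far side of the press's beam (holder top 180 mm, beam top 200 mm, bolts on the cheeks 212 mm above the table): its grip's centre; round, 24 mm thick, 40 mm tall; z up along the pin. Below the grip: a 30 mm collar 6 mm thick, then the 12 mm shank, 80 mm long, tapered over its last 5 mm
- pin_tip (a point): foot of the lock pin's shank on its axis, 106 mm below pin_grip; fully home it is 80 mm below the bore's mouth, the collar resting on the bush
- tray: sheet-steel block tray, sage green, 208 x 97 x 16 mm, flat on the table to the right; origin under its centre, x along its row of three bays, centred at x = -68, 0, +68 mm and y = 0. Each bay is 64 mm (x) by 89 mm (y) inside, its floor 4 mm above the table, its walls 4 mm thick and 12 mm above the floor
- block1_mid (a point): centre of a lino block: plywood faced with grey lino, 45 (x) x 70 (y) x 23 (z) mm, 0.11 kg, face up on the bed in front of the roller; two or three are there, an absent one reads None. Held by its top 10 mm, the fingers stay above the tray's walls
- block2_mid (a point): centre of a lino block: plywood faced with grey lino, 45 (x) x 70 (y) x 23 (z) mm, 0.11 kg, face up on the bed in front of the roller; two or three are there, an absent one reads None. Held by its top 10 mm, the fingers stay above the tray's walls
- block3_mid (a point): centre of a lino block: plywood faced with grey lino, 45 (x) x 70 (y) x 23 (z) mm, 0.11 kg, face up on the bed in front of the roller; two or three are there, an absent one reads None. Held by its top 10 mm, the fingers stay above the tray's walls
- stop_top (a point): top of the stop key, a round mushroom head 38 mm across, on the control box (grey, 125 x 125 x 50 mm, on the table to the left). The four keys stand in a 54 mm square, in any order; all are white spring keys told apart by shape, going down 6 mm, 5 N at the bottom
- clutch_top (a point): top of the clutch-release key, a square of 28 mm, on the control box
- start_top (a point): top of the start key, a plain round key of 26 mm, on the control box
- reverse_top (a point): top of the reverse key, a bar of 14 x 36 mm, on the control box: not to be pressed
- stop (a joint): travel of the stop key, 0 up to 0.006 m fully down; it springs back up
- clutch (a joint): travel of the clutch-release key, 0 up to 0.006 m fully down; it springs back up
- start (a joint): travel of the start key, 0 up to 0.006 m fully down; it springs back up
- reverse (a joint): travel of the reverse key, 0 up to 0.006 m fully down; it springs back up
- ink_can: ink can, 60 mm across, 75 mm tall, between bed and control box; origin under its centre. Leave alone
- solvent_jar: amber jar, 52 mm across, 70 mm tall, between bed and tray; origin under its centre. Leave alone
- baren: wooden baren, a 100 mm disc with a knob, on the far end of the bed; origin under its centre. Leave alone
Things that resemble listed ones, but are neither listed nor needed, are in the scene too. Leave any pink or turquoise look-alike of the part that bears block2_mid alone.

How it is judged (in metres and radians):
On the way, in this order (a step that is already met when the one before it is completed fails the run):
1. the stop key is pressed down (value of joint stop above 0.0045 m), for 0.1 s.
2. then the clutch-release key is pressed down (value of joint clutch above 0.0045 m), for 0.1 s.
3. then the lock pin is fully home through the shaft (z of pin_tip in the frame of bore below -0.076 m and horizontal distance between pin_tip and bore below 0.006 m), for 0.3 s.
4. then the start key is tried (value of joint start above 0.0045 m), for 0.1 s.
5. then every block lies in a bay of its own (x of block1_mid in the frame of tray between -0.1 and 0.1 m and y of block1_mid in the frame of tray between -0.047 and 0.047 m and z of each of block1_mid, block2_mid, block3_mid in the frame of tray below 0.02 m and angle between each of block1_mid, block2_mid, block3_mid's own z axis and vertical below 0.1 rad and x of block2_mid in the frame of tray between -0.1 and 0.1 m and y of block2_mid in the frame of tray between -0.047 and 0.047 m and x of block3_mid in the frame of tray between -0.1 and 0.1 m and y of block3_mid in the frame of tray between -0.047 and 0.047 m), for 0.3 s.
At the end, for the whole second after the job is handed in: The pin stands in the bush with its foot at least 76 mm below the bush's mouth (80 is fully home), and every block that is present lies at rest flat on the floor of the tray (centre under 20 mm above the tray's underside, tilt under 0.1 rad, face up), so one to a bay (all of step 3 and all of step 5); the robot touches nothing.
It fails at once if the reverse key is pressed (value of joint reverse above 0.003 m).
It fails at once if two keys are down at once (value of joint each of stop, clutch above 0.003 m or value of joint each of stop, start above 0.003 m or value of joint each of stop, reverse above 0.003 m or value of joint each of clutch, start above 0.003 m or value of joint each of clutch, reverse above 0.003 m or value of joint each of start, reverse above 0.003 m).
It fails at once if the start key is pressed while the pin is not home (value of joint start above 0.003 m and not (z of pin_tip in the frame of bore below -0.076 m and horizontal distance between pin_tip and bore below 0.006 m)).
It fails at once if a block is lifted from the bed while the pin is not home (not (z of pin_tip in the frame of bore below -0.076 m and horizontal distance between pin_tip and bore below 0.006 m) and z of any of block1_mid, block2_mid, block3_mid in the frame of press above 0.125 m).
It fails at once if a bystander is shifted by more than 40 mm (distance of any of ink_can, solvent_jar, baren from where it was at the start of the episode above 0.04 m).
Of block1, block2, block3 only 2 to 3 are there at a start; the rules pass over those that are not, and their reading is None.
At some moment in a run one of block1, block2, block3 may be knocked a few centimetres aside while the robot is not near it.
It also fails if it takes over 210 s, if anything falls off the work surface, if the arm or the gripper's body presses on something with over 40 N, if the wrist force passes 120 N, or if a joint passes its speed limit or range.

## Robot

A 7-joint arm with a two-finger parallel gripper is mounted at the origin on the work surface. World frame = base frame: x ahead of the robot, y to its left, z up, the work surface at z = 0. Lengths are in mm, angles in rad, forces in N, time in s.
With the tool pointing down it reaches from about 425 to 800 mm from the base axis. Payload 8.3 kg.
Tool frame: the origin (TCP) lies between the finger pads; the fingertips stand 8 mm ahead of it and the grasp point (between the pads) lies 11 mm behind it (ctrl.nose_length is the distance from the TCP to the fingertips, in mm); z points along the fingers, y is the line along which they close (so a half turn about z gives the same grasp; the last joint's range is limited). The gripper opens to 85 mm and grips with 20 to 120 N. Pads are 22 mm wide; open, the fingers measure 114 mm over their backs; the gripper's body (76 mm by 85 mm) begins 54 mm behind the grasp point. The pads swing forward as they close: fully open they stand 13 mm farther back than shut.
Start: joints at [-1.262, 0.383, 0.016, 1.37, -0.006, 1.388, -0.046], TCP at [227.007, 582.299, 239.279] pointing down, gripper open.
Joint ranges: [-2.95, 2.95], [-0.25, 2.06], [-1.52, 1.56], [0.18, 2.33], [-1.44, 4.58], [0.02, 2.06], [-3.01, 3.01]. Speed limits (rad/s): [2.39, 2.39, 3.01, 3.01, 3.14, 3.14, 3.14].

## Interface

Orientations are given as a unit quaternion [x, y, z, w].
In Python, from plant import ctrl gives the robot as it stands.
- The arm moves only by the tool jog_arm, never from a script. Its arguments are lists of equal length, an entry for each row: "offset": the shift along the tool's x, y, z each as a share of 25 cm, from -1 to 1, a list of three; "twist": the turn, a rotation vector about the tool's x, y, z each as a share of 90 degrees, from -1 to 1, a list of three; "jaw": the opening, from 0 (shut) to 1 (fully open). In form: {"offset": [[tx, ty, tz], ...], "twist": [[ax, ay, az], ...], "jaw": [jaw, ...]}. A call has 1 to 10 rows; each row is the pose to reach, as a shift and turn from the pose commanded when the call began, along the tool's axes at that moment; what a row does not reach only later rows make up. A row lasts 1/8 s, in which the tool goes at most 62.5 mm and 10.7 degrees, less where a joint would pass 70% of its speed; a pose out of reach is approached as far as the arm can. A call with a number of a shift or a turn outside -1 to 1 is refused whole. A call with a gripper value outside its range is refused whole. The fingers move at their own pace and stop on an object; "newtons" is the grip in N (left out, the last holds). Time passes only in rows, so rows that repeat a pose let the fingers close. It gives the time, the measured TCP pose, the force, the opening and the grip force at its end, in the units of the state.
- ctrl.read_state(): the state, without advancing time (a new reading comes with each control period).
- ctrl.snapshot(name): name is "side" or "top"; returns a dict with "image" (400x640x3 uint8, blue, green, red), "fovy" (degrees; the focal length in pixels is half the picture's height over the tangent of half this angle, whatever the lens; pixels are square), "cx", "cy" (the principal point, pixels), "extrinsics" (4x4, takes a point from camera to world coordinates). Camera axes: x right, y down, z forward; pixel columns grow to the right and rows downward; lengths in mm; the calibration is good to about 2 mm. A picture is of the moment at which its call begins. There is no depth.
- ctrl.finish_job(): hands the job in; it is judged then, once.
The state is a dict: "clock": time; "joints": joint angles; "joint_velocities": joint speeds; "joint_efforts": joint torques, N m; "position": TCP position; "ee_rot": TCP orientation; "contact_force": force on the tool from outside, world axes, zero at the start; "moment": the same for the moment, N m; "finger_gap": finger opening in mm; "finger_force": force on a finger pad.
Only numpy, scipy, OpenCV 4.12 (cv2) and the standard library are available. Lean on these libraries where they do the work, as an engineer would, in place of code of your own. Each camera call takes 0.05 s, during which the arm holds its last target. There are 200 camera calls.

## Working session

There is one attempt and no reset: what is moved stays moved. The work goes in short steps, Python scripts to look and compute and a tool call to move; the robot and the scene stay as the last step left them, time stands still between calls to the robot, and variables do not carry over. Pictures are saved under pics/ and viewed, at most 14 in all, crops included, and the job is handed in when it is done.

Besides the shell and the picture viewer there is one more tool, called after "Call:" as name(argument=value, ...), one argument or row to a line, values as JSON. jog_arm: Moves the arm, as the interface text tells. Its arguments: {"type":"object","properties":{"offset":{"type":"array"},"twist":{"type":"array"},"jaw":{"type":"array"},"newtons":{"type":"number"}},"required":["offset","twist","jaw"]}

```bash
mkdir -p pics
cat > h.py <<'E'
import numpy as np, cv2
from scipy.spatial.transform import Rotation as R
from plant import ctrl
def snap(n,f=None):
    s=ctrl.snapshot(n)
    if f: cv2.imwrite('pics/'+f,s['image'])
    return s
def cam(s):
    f=200/np.tan(np.radians(s['fovy'])/2); return f,s['cx'],s['cy'],np.array(s['extrinsics'])
def ray(s,u,v):
    f,cx,cy,E=cam(s); d=E[:3,:3]@np.array([(u-cx)/f,(v-cy)/f,1]); return E[:3,3],d
def onz(s,u,v,z):
    o,d=ray(s,u,v); return o+d*(z-o[2])/d[2]
def proj(s,p):
    f,cx,cy,E=cam(s); q=E[:3,:3].T@(np.array(p)-E[:3,3]); return f*q[0]/q[2]+cx,f*q[1]/q[2]+cy
def tri(a,b):
    (o1,d1),(o2,d2)=a,b; A=np.c_[d1,-d2]; t=np.linalg.lstsq(A,o2-o1,rcond=None)[0]
    p,q=o1+d1*t[0],o2+d2*t[1]; return (p+q)/2,np.linalg.norm(p-q)
def go(p,rz=None):
    "offset shares to world TCP p from measured pose"
    s=ctrl.read_state(); r=R.from_quat(s['ee_rot']); return r.inv().apply(np.array(p)-s['position'])/250
E
python3 - <<'E'
from h import *
np.set_printoptions(precision=3,suppress=True)
for n in('top','side'):
    s=snap(n,n+'0.png'); print(n,s['fovy'],s['cx'],s['cy'],np.array(s['extrinsics']))
st=ctrl.read_state(); print({k:np.round(v,3) for k,v in st.items()}); print(R.from_quat(st['ee_rot']).as_matrix())
E
```

```text
top 50.21483203110559 315.62263619804236 199.14928730128887 [[  -0.017   -0.997    0.079  410.337]
 [  -1.       0.015   -0.026   43.74 ]
 [   0.025   -0.079   -0.997 1329.355]
 [   0.       0.       0.       1.   ]]
side 46.14581291423581 325.01296986571407 197.55829979544006 [[   0.96    -0.216    0.181  185.008]
 [  -0.281   -0.745    0.604 -967.9  ]
 [   0.004   -0.631   -0.776 1397.482]
 [   0.       0.       0.       1.   ]]
{'clock': np.float64(0.1), 'joints': array([-1.262,  0.384,  0.016,  1.371, -0.006,  1.388, -0.047]), 'joint_velocities': array([ 0.   , -0.001,  0.001, -0.004,  0.   ,  0.   ,  0.   ]), 'joint_efforts': array([  0.003, -62.913,   0.848, -37.275,   0.017,   0.01 ,   0.   ]), 'position': array([226.887, 581.898, 238.381]), 'ee_rot': array([ 0.185,  0.983, -0.001, -0.   ]), 'contact_force': array([ 0.413, -0.07 , -0.042]), 'moment': array([ 0.019,  0.038, -0.051]), 'finger_force': np.float64(0.0), 'finger_gap': np.float64(85.461)}
[[-0.932  0.363 -0.001]
 [ 0.363  0.932 -0.002]
 [-0.    -0.002 -1.   ]]
```

View pics/top0.png

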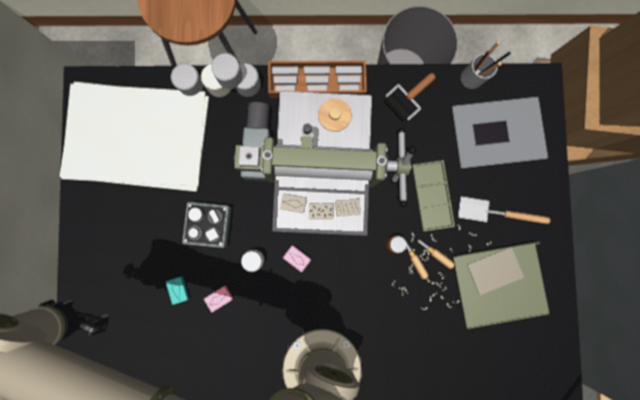

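View pics/side0.png

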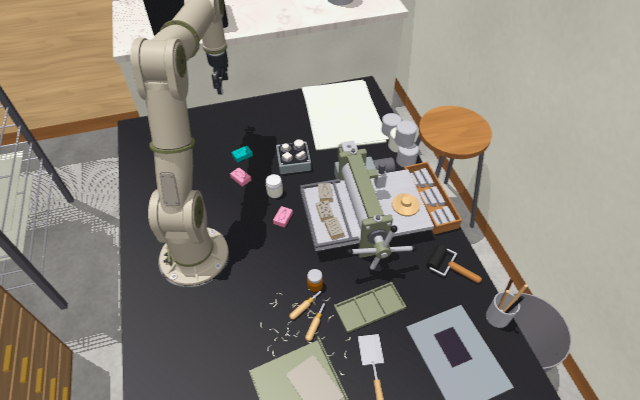

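The top view shows the control box at (207,224), the press at (320,160), three blocks on the bed at (293,203), (321,211) and (348,207), the tray at (434,196), and pink/turquoise decoys at (297,259), (218,299) and (177,291). I'll enlarge the control box and the press next.

Run:
```python
from h import *
t=cv2.imread('pics/top0.png'); s=cv2.imread('pics/side0.png')
def c(im,x,y,w,h,k): return cv2.resize(im[y:y+h,x:x+w],None,fx=k,fy=k,interpolation=cv2.INTER_CUBIC)
o=np.zeros((600,800,3),np.uint8)
def put(a,x,y): o[y:y+a.shape[0],x:x+a.shape[1]]=a
put(c(t,225,95,200,145,4)[:580],0,0)
cv2.imwrite('pics/c1.png',o[:580])
o[:]=0
put(c(s,300,135,130,140,4),0,0)      # press side
put(c(s,270,130,45,50,6),525,0)
put(c(t,178,195,55,55,5),525,310)
cv2.imwrite('pics/c2.png',o)
```

```text
(no output)
```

View pics/c1.png

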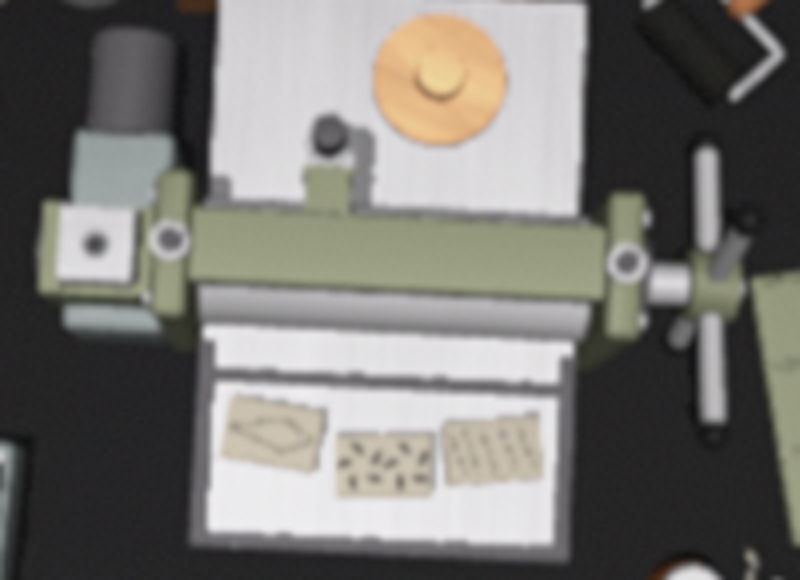

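View pics/c2.png

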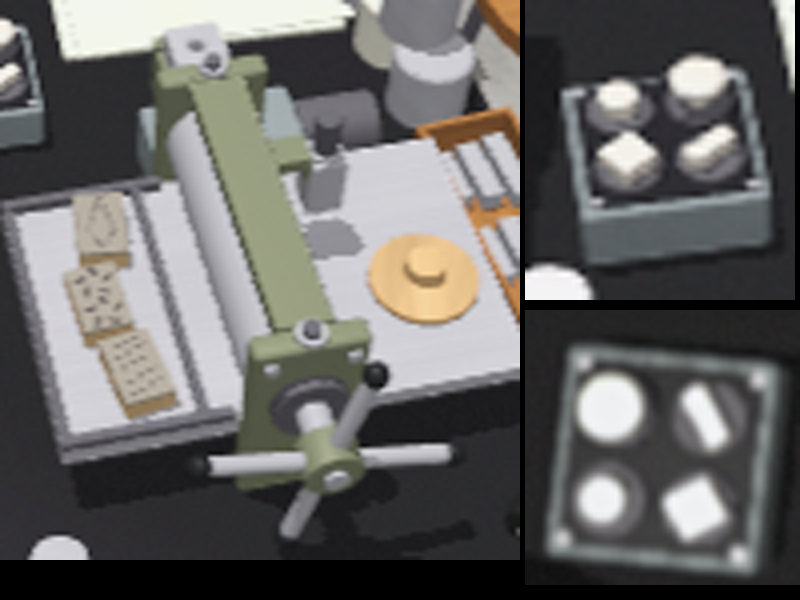

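The crops show the keys in the top view: stop (195,214), reverse (214,217), start (193,233) and clutch (212,235). The bore is at (249,156), the pin top at (307,128), and the wheel is close to upright with spokes at about 0 and 90°. The three blocks on the bed are plain beige, and the pink/turquoise ones on the table are the decoys. Now I'll measure.

Run:
```python
from h import *
np.set_printoptions(precision=1,suppress=True)
t,s=snap('top'),snap('side')
def white(S,x,y,r=8,th=190):
    g=S['image'].min(2); y0,x0=int(y)-r,int(x)-r; m=(g[y0:y0+2*r,x0:x0+2*r]>th).astype(np.uint8)
    n,l,st,c=cv2.connectedComponentsWithStats(m); i=l[r,r]
    return c[i]+[x0,y0],st[i,4]
K=dict(stop=((195,214.4),(298.7,142.5)),start=((193.4,232.6),(285.8,146.2)),clutch=((211.6,235),(287.2,156.3)),reverse=((213.6,216.6),(301.2,154.7)))
for k,(a,b) in K.items():
    ca,cb=white(t,*a),white(s,*b); p,e=tri(ray(t,*ca[0]),ray(s,*cb[0])); print(k,p,e,ca,cb, 'at62',onz(t,*ca[0],62))
for k,a,b in [('bore',(248.75,155.75),(348.75,146.25)),('pintop',(307,128),(382,165)),('boltL',(267.3,155),(353,150.5)),('boltR',(381.7,160.5),(378,217)),
  ('spUp',(411,149.5),(393.75,228.75)),('spNear',(403,203),(350,251)),('spFar',(401.75,131.25),(415,248.75))]:
    print(k,*tri(ray(t,*a),ray(s,*b)))
print('bore@180',onz(t,248.75,155.75,180),onz(s,348.75,146.25,180))
print('bolts@212',onz(t,267.3,155,212),onz(t,381.7,160.5,212))
# blocks top z=98
hsv=cv2.cvtColor(t['image'],cv2.COLOR_BGR2HSV)
for u,v in[(293,203),(321,211),(348,207)]:print('blk hsv',hsv[v-6:v+6,u-10:u+10].reshape(-1,3).mean(0))
print('bed hsv',hsv[223,320])
m=((hsv[...,1]>25)).astype(np.uint8); m[:,:276]=0;m[:,366:]=0;m[:193]=0;m[:226][226:]=0;m[226:]=0
m=cv2.morphologyEx(m,cv2.MORPH_CLOSE,np.ones((3,3)));m=cv2.morphologyEx(m,cv2.MORPH_OPEN,np.ones((5,5)))
for c in cv2.findContours(m,0,2)[0]:
    if cv2.contourArea(c)<100: continue
    r=cv2.minAreaRect(c); w=np.array([onz(t,*p,98)[:2] for p in cv2.boxPoints(r)]); print('block',r,w.mean(0),w[1]-w[0],w[2]-w[1])
m=((hsv[...,0]>28)&(hsv[...,0]<50)&(hsv[...,1]>40)).astype(np.uint8); m[:,:408]=0;m[:,457:]=0;m[:158]=0;m[235:]=0
c=max(cv2.findContours(m,0,2)[0],key=cv2.contourArea); r=cv2.minAreaRect(c); w=np.array([onz(t,*p,16)[:2] for p in cv2.boxPoints(r)]); print('tray',r,w.mean(0),w[1]-w[0],w[2]-w[1])
```

```text
stop [470.4 365.3  75.3] 0.9275147060350953 (array([194.5, 214.2]), np.int32(117)) (array([298.3, 142.4]), np.int32(45)) at62 [471.5 368.7  62. ]
start [416.6 372.1  66.7] 2.281382156609026 (array([192.9, 232.5]), np.int32(58)) (array([284.8, 145.4]), np.int32(22)) at62 [417.7 373.1  62. ]
clutch [411.1 317.5  67.6] 0.7699740716024276 (array([211.5, 234.3]), np.int32(88)) (array([286.8, 154.9]), np.int32(37)) at62 [411.5 318.6  62. ]
reverse [465.  311.4  68.1] 0.7244278771886387 (array([213.6, 215.9]), np.int32(51)) (array([300.4, 153.2]), np.int32(21)) at62 [465.7 312.6  62. ]
bore [622.6 193.8 175. ] 1.0479704560035858
pintop [687.6  34.1 218.6] 0.27658591174762004
boltL [619.1 140.6 205.1] 0.1859245397442523
boltR [ 600.2 -163.8  207.8] 0.5466257560597784
spUp [ 622.8 -236.5  233.8] 1.8163543087242628
spNear [ 488.7 -229.   156.3] 0.683065274412642
spFar [ 706.9 -246.2   99.6] 4.81127671768767
bore@180 [622.2 193.  180. ] [620.3 189.  180. ]
bolts@212 [617.7 140.  212. ] [ 599.3 -162.9  212. ]
blk hsv [ 18.9  33.1 194.9]
blk hsv [ 18.7  33.4 184.5]
blk hsv [ 18.9  33.5 190.2]
bed hsv [150   2 236]
block ((320.0, 211.0), (14.0, 22.0), 90.0) [473.4  -0.7] [ -1.  -63.7] [-40.5   0.8]
block ((347.5, 207.0), (14.0, 23.0), 90.0) [483.8 -80.6] [ -1.  -66.8] [-40.6   1. ]
block ((292.6756591796875, 202.94593811035156), (23.015859603881836, 14.467110633850098), 9.462322235107422) [497.9  77.8] [41.2 -7.3] [-11.9 -65.5]
tray ((432.6558532714844, 195.15899658203125), (68.62747192382812, 33.17322540283203), 80.27242279052734) [ 522.1 -355.2] [  16.4 -103.7] [-212.1  -27.6]
```

Call:
jog_arm(
  offset=[
    [-0.61, -0.225, 0.2],
    [-0.61, -0.225, 0.2],
    [-0.61, -0.225, 0.2],
    [-0.61, -0.225, 0.2],
    [-0.61, -0.225, 0.2],
    [-0.61, -0.225, 0.2],
  ],
  twist=[
    [0, 0, -0.198],
    [0, 0, -0.198],
    [0, 0, -0.198],
    [0, 0, -0.198],
    [0, 0, -0.198],
    [0, 0, -0.198],
  ],
  jaw=[0, 0, 0, 0, 0, 0],
)

```text
clock: 0.95
position: [347.3, 475.8, 189.6]
ee_rot: [0.029, 1.0, 0.0, -0.0]
contact_force: [-1.1, -0.4, -0.3]
finger_gap: 0.2
finger_force: 0.0
```

Run:
```python
from h import *
np.set_printoptions(precision=3,suppress=True)
st=ctrl.read_state(); print(st['position'],R.from_quat(st['ee_rot']).as_matrix(),st['contact_force'],ctrl.nose_length,st['finger_gap'])
print(go([471,366,100]))
s=ctrl.snapshot('top'); 
# sub-pixel centroids: bush, tray etc. bush white square
g=s['image'].min(2)[140:172,236:262]; np.set_printoptions(linewidth=200); print(g[6:26])
```

```text
[347.292 475.84  189.565] [[-0.998  0.058 -0.   ]
 [ 0.058  0.998  0.001]
 [ 0.     0.001 -1.   ]] [-1.051 -0.383 -0.297] 8.0 0.177876879700716
[-0.52  -0.41   0.358]
[[104 119 118 128 153 162 165 176 185 185 183 183 184 181 175 172 171 172 172 172 171 170 164 156 152 150]
 [113 127 128 149 186 201 203 204 207 205 205 206 204 203 196 193 194 194 194 192 191 187 165 140 128 131]
 [112 126 129 155 196 213 214 213 211 211 211 212 212 211 208 207 208 208 209 208 209 199 163 116 101 118]
 [114 126 131 157 199 213 215 212 213 212 212 212 212 213 212 213 212 212 212 215 215 202 156 101  90 113]
 [113 127 132 161 199 213 213 212 211 212 211 211 210 211 210 213 212 211 213 212 214 199 150  97  89 114]
 [116 126 133 161 199 211 212 211 212 211 209 205 203 204 208 211 212 211 212 213 212 198 148  93  88 115]
 [118 128 135 163 199 212 213 213 211 209 202 191 185 187 194 203 210 213 212 214 214 198 149  93  87 119]
 [120 127 136 168 201 214 214 215 212 202 186 163 151 151 165 186 206 214 214 216 216 199 146  90  87 126]
 [124 127 140 174 205 216 215 216 209 190 161 127 106 107 129 163 195 211 214
[... 507 characters left out ...]
 184 186 195 210 217 219 220 220 216 186 130  96 116 125]
 [128 130 150 190 215 219 218 218 219 218 216 214 212 212 215 218 219 219 219 221 215 183 127  95 117 125]
 [129 131 154 195 218 220 220 220 220 220 220 220 221 220 220 220 219 218 219 221 214 181 125  95 116 125]
 [130 133 156 200 220 222 222 222 221 222 221 222 222 222 221 221 221 221 221 222 213 176 120  94 118 125]
 [131 132 152 191 211 216 216 215 215 217 216 216 216 216 217 218 217 217 218 219 209 167 113  94 118 125]
 [131 133 142 164 180 182 183 183 183 187 188 187 187 188 191 193 195 194 197 202 191 152 105  97 120 125]
 [133 133 133 131 128 129 130 129 132 136 140 138 138 140 146 149 150 150 154 162 156 131 103 109 125 123]]
```

Call:
jog_arm(
  offset=[
    [-0.52, -0.41, 0.3],
    [-0.52, -0.41, 0.358],
    [-0.52, -0.41, 0.358],
    [-0.52, -0.41, 0.358],
    [-0.52, -0.41, 0.358],
    [-0.52, -0.41, 0.422],
    [-0.52, -0.41, 0.43],
    [-0.52, -0.41, 0.438],
    [-0.52, -0.41, 0.446],
    [-0.52, -0.41, 0.446],
  ],
  twist=[
    [0, 0, 0],
    [0, 0, 0],
    [0, 0, 0],
    [0, 0, 0],
    [0, 0, 0],
    [0, 0, 0],
    [0, 0, 0],
    [0, 0, 0],
    [0, 0, 0],
    [0, 0, 0],
  ],
  jaw=[0, 0, 0, 0, 0, 0, 0, 0, 0, 0],
)

```text
clock: 2.25
position: [471.6, 366.9, 81.7]
ee_rot: [0.029, 1.0, 0.002, 0.001]
contact_force: [-10.8, -5.1, 29.4]
finger_gap: -0.1
finger_force: 14.6
```

Call:
jog_arm(
  offset=[
    [0, 0, 0],
    [0, 0, -0.06],
    [0, 0, -0.12],
  ],
  twist=[
    [0, 0, 0],
    [0, 0, 0],
    [0, 0, 0],
  ],
  jaw=[0, 0, 0],
)

```text
clock: 2.62
position: [471.3, 364.9, 108.1]
ee_rot: [0.03, 1.0, -0.0, -0.0]
contact_force: [0.4, 0.4, -0.3]
finger_gap: 0.2
finger_force: 0.0
```

Run:
```python
from h import *
np.set_printoptions(precision=3,suppress=True)
st=ctrl.read_state(); print(st['position'],st['contact_force']);print(go([411,318,100]))
s=snap('side')
im=s['image'];
cv2.imwrite('pics/c3.png',cv2.resize(im[110:190,250:350],None,fx=6,fy=6,interpolation=cv2.INTER_CUBIC))
```

```text
[471.287 364.887 108.095] [ 0.366  0.404 -0.307]
[ 0.23  -0.201  0.033]
```

View pics/c3.png

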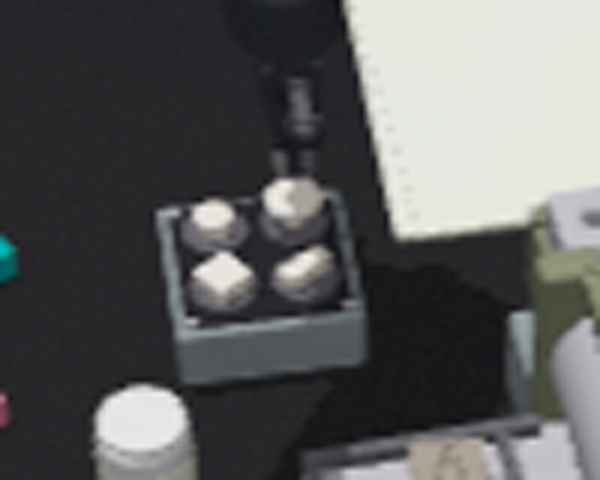

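The fingers stand right over the stop key (crop 290,190). Next is the clutch.

Call:
jog_arm(
  offset=[
    [0.23, -0.2, 0.0],
    [0.23, -0.2, 0.03],
    [0.23, -0.2, 0.05],
    [0.23, -0.2, 0.09],
    [0.23, -0.2, 0.11],
    [0.23, -0.2, 0.12],
    [0.23, -0.2, 0.13],
    [0.23, -0.2, 0.136],
    [0.23, -0.2, 0.136],
  ],
  twist=[
    [0, 0, 0],
    [0, 0, 0],
    [0, 0, 0],
    [0, 0, 0],
    [0, 0, 0],
    [0, 0, 0],
    [0, 0, 0],
    [0, 0, 0],
    [0, 0, 0],
  ],
  jaw=[0, 0, 0, 0, 0, 0, 0, 0, 0],
)

```text
clock: 3.8
position: [412.1, 318.2, 74.2]
ee_rot: [0.03, 1.0, 0.0, 0.0]
contact_force: [0.6, -0.1, 3.6]
finger_gap: -0.2
finger_force: 2.1
```

Call:
jog_arm(
  offset=[
    [0, 0, 0.006],
    [0, 0, 0.012],
    [0, 0, 0.016],
    [0, 0, 0.016],
  ],
  twist=[
    [0, 0, 0],
    [0, 0, 0],
    [0, 0, 0],
    [0, 0, 0],
  ],
  jaw=[0, 0, 0, 0],
)

```text
clock: 4.3
position: [412.3, 318.4, 72.7]
ee_rot: [0.03, 1.0, 0.001, 0.001]
contact_force: [-8.7, -5.3, 30.2]
finger_gap: 0.1
finger_force: 15.1
```

Call:
jog_arm(
  offset=[
    [0, 0, -0.1],
    [0, 0, -0.2],
    [-0.1, 0, -0.4],
    [-0.2, -0.2, -0.7],
    [-0.2, -0.2, -0.9],
  ],
  twist=[
    [0, 0, 0],
    [0, 0, 0],
    [0, 0, 0],
    [0, 0, 0],
    [0, 0, 0],
  ],
  jaw=[0, 0, 0, 1, 1],
)

```text
clock: 4.92
position: [457.7, 265.4, 281.0]
ee_rot: [0.032, 0.999, -0.001, -0.001]
contact_force: [0.5, 0.6, 0.2]
finger_gap: 35.9
finger_force: 0.0
```

Run:
```python
from h import *
np.set_printoptions(precision=2,suppress=True,linewidth=200)
st=ctrl.read_state(); print(st['position'])
t,s=snap('top'),snap('side')
def dark(S,x0,x1,y0,y1,bg,fl):
    g=S['image'].min(2)[y0:y1,x0:x1].astype(float); w=np.clip(bg-g,0,None); w[w<fl]=0
    yy,xx=np.mgrid[y0:y1,x0:x1]; return (w*xx).sum()/w.sum(),(w*yy).sum()/w.sum()
b=dark(t,243,256,149,163,205,15); bs=dark(s,342,357,141,150,200,30)
print('bore',b,onz(t,*b,180),bs,onz(s,*bs,180))
# bush outline in both
for S,n,(x0,x1,y0,y1),seed in((t,'top',(234,264,140,172),None),(s,'side',(335,365,135,160),None)):
    g=S['image'].min(2)[y0:y1,x0:x1]; m=(g>150).astype(np.uint8)
    c=max(cv2.findContours(m,0,2)[0],key=cv2.contourArea); r=cv2.minAreaRect(c); M=cv2.moments(cv2.convexHull(c)); 
    p=(M['m10']/M['m00']+x0,M['m01']/M['m00']+y0); print('bush',n,p,r[1],onz(S,*p,180))
print(t['image'].min(2)[120:142,298:318]); print(s['image'].min(2)[156:184,374:392])
```

```text
[457.67 265.37 280.96]
bore (np.float64(249.07856234096693), np.float64(156.30089058524172)) [620.69 192.15 180.  ] (np.float64(348.5924170616114), np.float64(147.42812006319116)) [617.83 183.38 180.  ]
bush top (249.46038543897217, 151.45396145610277) (24.0, 25.0) [633.99 191.06 180.  ]
bush side (349.34663536776213, 142.55946791862286) (18.0, 29.0) [628.42 206.74 180.  ]
[[214 213 215 215 214 214 214 215 214 216 215 212 211 213 214 213 213 211 211 207]
 [214 213 214 215 216 216 215 216 214 214 212 212 212 213 214 214 212 212 213 212]
 [213 214 215 216 215 215 213 207 202 198 198 203 211 214 214 215 213 213 212 214]
 [215 215 215 218 216 208 192 178 167 159 161 177 199 213 216 215 213 214 213 214]
 [215 215 215 217 212 189 156 129 117 111 114 137 174 200 212 216 214 215 214 216]
 [215 215 217 216 204 166 120  97  90  89  91 102 134 168 190 205 210 209 210 214]
 [215 217 217 213 192 146 105  91  92  89  92  92 105 127 155 176 185 186 190 204]
 [215 216 217 209 180 132  97  94  95  96  95  94  94 102 128 144 148 147 156 180]
 [216 217 217 206 172 123  96  97 100 101 100  96  91  96 12
[... 2503 characters left out ...]
188 210 210 210 211 211]
 [ 99  84  78 103 132 133 147 157 144 131 143 151 188 211 210 211 210 211]
 [ 72  71  77  90 177 210 203 172 141 142 141 139 147 189 211 210 210 210]
 [ 74  70  67  88 151 169 146 129 128 128 129 130 153 192 209 209 210 210]
 [143  86  65  96 123 127 126 126 126 126 128 128 167 201 210 211 212 212]
 [127  94  77 106 125 124 124 126 126 127 128 128 168 202 210 210 210 210]
 [127 101  99 113 125 124 126 126 126 126 127 128 180 209 210 210 211 211]
 [127 100 104 115 125 125 126 126 125 126 128 140 187 211 210 210 210 210]
 [143 101 103 117 125 124 125 126 126 127 127 141 188 211 211 211 212 213]
 [162  99 106 119 125 124 125 126 126 127 127 155 196 212 211 211 211 211]]
```

Run:
```python
from h import *
np.set_printoptions(precision=3,suppress=True)
t=snap('top'); p=onz(t,307.0,128.1,226);print(p)
print(go([p[0],p[1],281]))
```

```text
[685.354  34.24  226.   ]
[-0.962 -0.875  0.013]
```

Call:
jog_arm(
  offset=[
    [-0.962, -0.875, 0],
    [-0.962, -0.875, 0],
    [-0.962, -0.875, 0],
    [-0.962, -0.875, 0],
    [-0.962, -0.875, 0],
    [-0.962, -0.875, 0],
    [-0.962, -0.875, 0.0],
    [-0.962, -0.875, 0.0],
  ],
  twist=[
    [0, 0, 0],
    [0, 0, 0],
    [0, 0, 0],
    [0, 0, 0],
    [0, 0, 0],
    [0, 0, 0],
    [0, 0, 0],
    [0, 0, 0],
  ],
  jaw=[1, 1, 1, 1, 1, 1, 1, 1],
)

```text
clock: 6.08
position: [683.3, 37.6, 280.1]
ee_rot: [0.029, 1.0, 0.001, -0.001]
contact_force: [-0.2, 0.3, 0.1]
finger_gap: 85.4
finger_force: 0.0
```

Run:
```python
from h import *
np.set_printoptions(precision=3,suppress=True)
st=ctrl.read_state(); print(st['position'],st['ee_rot'])
s=snap('side'); t=snap('top')
print(go([686,34,195]))
a=cv2.resize(s['image'][110:210,325:435],None,fx=4,fy=4,interpolation=cv2.INTER_CUBIC);b=cv2.resize(t['image'][90:190,265:352],None,fx=4,fy=4,interpolation=cv2.INTER_CUBIC)
cv2.imwrite('pics/c4.png',np.hstack([a,b]))
```

```text
[683.278  37.63  280.122] [ 0.029  1.     0.001 -0.001]
[-0.011 -0.014  0.343]
```

View pics/c4.png

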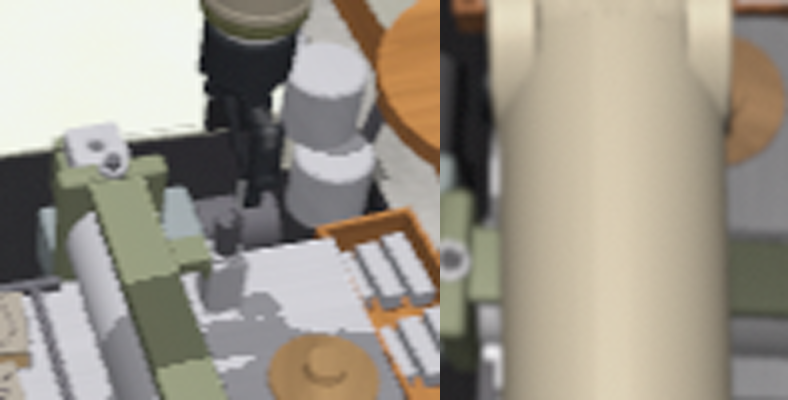

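The side crop shows the open fingers above and straddling the pin at crop (228,230). The arm hides the top view. I'm lowering and gripping.

Call:
jog_arm(
  offset=[
    [-0.011, -0.014, 0.1],
    [-0.011, -0.014, 0.16],
    [-0.011, -0.014, 0.2],
    [-0.011, -0.014, 0.25],
    [-0.011, -0.014, 0.3],
    [-0.011, -0.014, 0.34],
    [-0.011, -0.014, 0.34],
  ],
  twist=[
    [0, 0, 0],
    [0, 0, 0],
    [0, 0, 0],
    [0, 0, 0],
    [0, 0, 0],
    [0, 0, 0],
    [0, 0, 0],
  ],
  jaw=[1, 1, 1, 1, 1, 1, 1],
)

```text
clock: 7.05
position: [686.1, 31.6, 194.3]
ee_rot: [0.03, 1.0, -0.0, -0.001]
contact_force: [0.7, -0.7, 0.7]
finger_gap: 85.5
finger_force: 0.0
```

Call:
jog_arm(
  offset=[
    [0, 0, 0],
    [0, 0, 0],
    [0, 0, 0],
    [0, 0, 0],
    [0, 0, 0],
    [0, 0, 0],
    [0, 0, 0],
    [0, 0, 0],
  ],
  twist=[
    [0, 0, 0],
    [0, 0, 0],
    [0, 0, 0],
    [0, 0, 0],
    [0, 0, 0],
    [0, 0, 0],
    [0, 0, 0],
    [0, 0, 0],
  ],
  jaw=[0.6, 0.4, 0.3, 0.25, 0.2, 0.2, 0.2, 0.2],
  newtons=40,
)

```text
clock: 8.05
position: [686.9, 33.2, 196.2]
ee_rot: [0.03, 1.0, 0.001, 0.001]
contact_force: [-0.4, 5.9, 3.4]
finger_gap: 23.4
finger_force: 39.5
```

Call:
jog_arm(
  offset=[
    [0, 0, -0.06],
    [0, 0, -0.12],
    [0, 0, -0.24],
    [0, 0, -0.4],
    [0, 0, -0.54],
    [0, 0, -0.54],
    [0, 0, -0.54],
  ],
  twist=[
    [0, 0, 0],
    [0, 0, 0],
    [0, 0, 0],
    [0, 0, 0],
    [0, 0, 0],
    [0, 0, 0],
    [0, 0, 0],
  ],
  jaw=[0.2, 0.2, 0.2, 0.2, 0.2, 0.2, 0.2],
)

```text
clock: 8.93
position: [686.3, 30.9, 329.1]
ee_rot: [0.031, 1.0, -0.0, -0.001]
contact_force: [0.3, 0.4, -2.4]
finger_gap: 23.1
finger_force: 39.7
```

Run:
```python
from h import *
np.set_printoptions(precision=3,suppress=True)
st=ctrl.read_state(); print(st['position'],st['ee_rot'],st['contact_force'],st['finger_gap']); print(go([621,192,330]))
```

```text
[686.283  30.898 329.146] [ 0.031  1.    -0.    -0.001] [ 0.273  0.375 -2.354] 23.124752170023797
[ 0.3    0.627 -0.003]
```

Call:
jog_arm(
  offset=[
    [0.3, 0.627, 0],
    [0.3, 0.627, 0],
    [0.3, 0.627, 0],
    [0.3, 0.627, 0],
    [0.3, 0.627, 0],
    [0.3, 0.627, 0.05],
    [0.3, 0.627, 0.1],
    [0.3, 0.627, 0.1],
  ],
  twist=[
    [0, 0, 0],
    [0, 0, 0],
    [0, 0, 0],
    [0, 0, 0],
    [0, 0, 0],
    [0, 0, 0],
    [0, 0, 0],
    [0, 0, 0],
  ],
  jaw=[0.2, 0.2, 0.2, 0.2, 0.2, 0.2, 0.2, 0.2],
)

```text
clock: 9.93
position: [620.7, 191.6, 303.3]
ee_rot: [0.031, 1.0, -0.001, -0.002]
contact_force: [0.6, -0.6, -0.9]
finger_gap: 22.8
finger_force: 39.7
```

Run:
```python
from h import *
np.set_printoptions(precision=3,suppress=True)
st=ctrl.read_state(); print(st['position'],st['ee_rot'],st['contact_force'],st['finger_gap'])
s=snap('side'); t=snap('top')
a=cv2.resize(s['image'][80:170,320:380],None,fx=6,fy=6,interpolation=cv2.INTER_CUBIC);b=cv2.resize(t['image'][110:200,215:285],None,fx=6,fy=6,interpolation=cv2.INTER_CUBIC)
cv2.imwrite('pics/c5.png',np.hstack([a,b]))
p=st['position']
for z in(p[2]+11-106,180): print(z,proj(s,[p[0],p[1],z]),proj(t,[p[0],p[1],z]))
```

```text
[620.729 191.638 303.295] [ 0.031  1.    -0.001 -0.002] [ 0.581 -0.649 -0.946] 22.84575320029
208.29537788617597 (np.float64(348.9801380127923), np.float64(140.14996603262938)) (np.float64(247.8777344320813), np.float64(154.36734579073212))
180 (np.float64(348.6423971385835), np.float64(145.74119978918952)) (np.float64(249.26684430274526), np.float64(156.28531461399152))
```

View pics/c5.png

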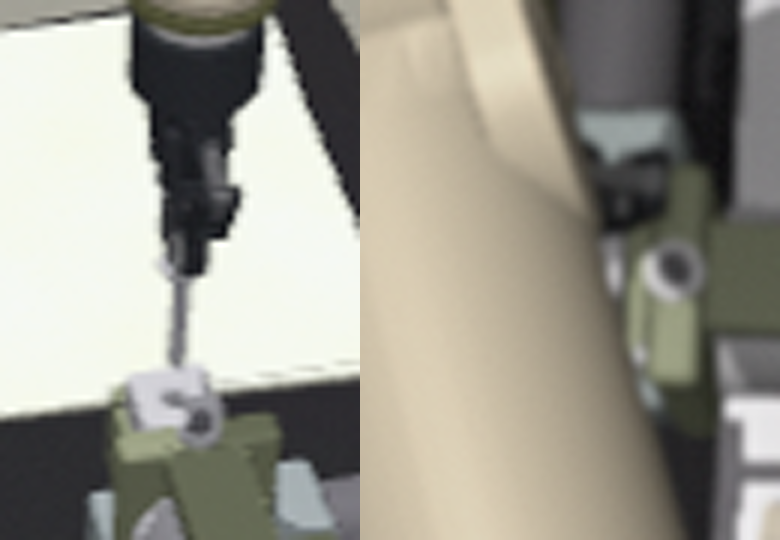

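The side crop shows the pin tip at about (349.7,141.2), just above the bush, with the bore mouth at about (348.7,146.3). I'll do one sub-pixel check and then lower it.

Run:
```python
from h import *
np.set_printoptions(precision=2,suppress=True)
s=snap('side'); g=s['image'].min(2).astype(float)
p=ctrl.read_state()['position']
for v in range(128,142):
    r=g[v,341:359]; w=np.clip(np.median(r)-15-r,0,None); u=(w*np.arange(341,359)).sum()/w.sum()
    zs=[z for z in np.arange(200,270,.5)]; z=min(zs,key=lambda z:abs(proj(s,[p[0],p[1],z])[1]-v)); print(v,round(u,2),round(proj(s,[p[0],p[1],z])[0],2),w.sum())
print(g[140:151,340:358].astype(int))
```

```text
128 349.88 349.81 267.0
129 349.61 349.75 269.0
130 349.6 349.69 274.0
131 349.63 349.63 269.0
132 349.53 349.57 279.0
133 349.39 349.51 263.0
134 349.39 349.45 259.0
135 349.39 349.39 259.0
136 349.39 349.32 263.0
137 349.18 349.26 253.5
138 349.16 349.2 254.5
139 349.15 349.14 253.5
140 349.28 349.08 132.0
141 350.6 349.02 25.0
[[236 234 234 235 236 237 237 235 209 144 178 217 228 230 235 238 239 238]
 [236 234 234 235 233 230 228 225 216 207 207 210 211 210 228 238 239 239]
 [236 228 219 214 213 212 212 210 210 209 208 207 208 187 185 224 240 240]
 [220 205 211 211 210 210 211 209 209 209 208 208 208 185 180 213 217 210]
 [156 169 202 211 211 210 207 201 199 201 203 206 208 208 185 198 214 202]
 [129 148 191 211 211 210 198 172 154 148 176 198 204 187 150 153 139 108]
 [128 124 180 211 211 210 189 141 122 122 125 138 148 149 146 145 115  50]
 [ 95 113 150 195 211 210 205 182 143 125 126 136 145 145 146 145 126  76]
 [127 122 147 194 211 211 211 210 208 207 207 182 120  99 118 139 127  78]
 [129 122 117 180 211 211 211 211 211 209 199 155  81  78  81 122 132  87]
 [118 127 116 150 194 210 210 211 211 210 187 123  78  78  77 119 133  95]]
```

Call:
jog_arm(
  offset=[
    [0, 0, 0.04],
    [0, 0, 0.08],
    [0, 0, 0.1],
    [0, 0, 0.115],
    [0, 0, 0.13],
    [0, 0, 0.14],
    [0, 0, 0.14],
  ],
  twist=[
    [0, 0, 0],
    [0, 0, 0],
    [0, 0, 0],
    [0, 0, 0],
    [0, 0, 0],
    [0, 0, 0],
    [0, 0, 0],
  ],
  jaw=[0.2, 0.2, 0.2, 0.2, 0.2, 0.2, 0.2],
)

```text
clock: 10.95
position: [621.2, 192.6, 270.4]
ee_rot: [0.03, 1.0, -0.0, -0.0]
contact_force: [0.1, -0.9, -0.8]
finger_gap: 22.9
finger_force: 39.7
```

Call:
jog_arm(
  offset=[
    [0, 0, 0.015],
    [0, 0, 0.03],
    [0, 0, 0.045],
    [0, 0, 0.06],
    [0, 0, 0.066],
    [0, 0, 0.066],
  ],
  twist=[
    [0, 0, 0],
    [0, 0, 0],
    [0, 0, 0],
    [0, 0, 0],
    [0, 0, 0],
    [0, 0, 0],
  ],
  jaw=[0.2, 0.2, 0.2, 0.2, 0.2, 0.2],
)

```text
clock: 11.7
position: [621.2, 192.6, 253.9]
ee_rot: [0.03, 1.0, -0.0, -0.0]
contact_force: [-0.5, -0.3, -2.1]
finger_gap: 23.1
finger_force: 39.7
```

Call:
jog_arm(
  offset=[
    [0, 0, 0.01],
    [0, 0, 0.02],
    [0, 0, 0.02],
    [0, 0, 0.02],
    [0, 0, 0.02],
    [0, 0, -0.1],
    [0, 0, -0.3],
    [0, 0, -0.3],
  ],
  twist=[
    [0, 0, 0],
    [0, 0, 0],
    [0, 0, 0],
    [0, 0, 0],
    [0, 0, 0],
    [0, 0, 0],
    [0, 0, 0],
    [0, 0, 0],
  ],
  jaw=[0.2, 0.2, 0.7, 0.7, 0.7, 0.7, 0.7, 0.7],
)

```text
clock: 12.7
position: [622.8, 192.7, 334.3]
ee_rot: [0.03, 1.0, 0.001, 0.004]
contact_force: [0.3, -0.5, 0.1]
finger_gap: 59.7
finger_force: 0.0
```

Run:
```python
from h import *
np.set_printoptions(precision=3,suppress=True)
st=ctrl.read_state(); print(st['position'],st['ee_rot'],st['contact_force'])
s=snap('side'); a=cv2.resize(s['image'][80:270,320:430],None,fx=3,fy=3,interpolation=cv2.INTER_CUBIC)
cv2.imwrite('pics/c6.png',a)
# hub & up-spoke target: tip on near side of up spoke
print('to above near side of up spoke',go([600-35,-236,330]))
```

```text
[622.802 192.706 334.328] [0.03  1.    0.001 0.004] [ 0.328 -0.477  0.071]
to above near side of up spoke [ 0.124 -1.725  0.003]
```

View pics/c6.png

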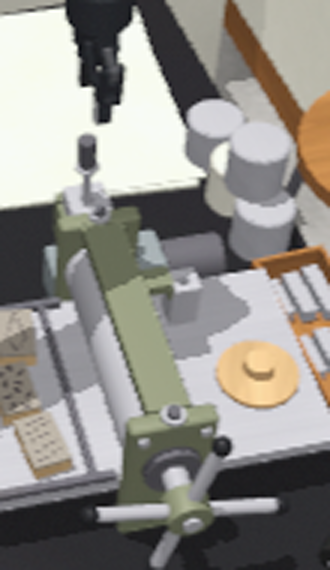

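The crop shows the pin standing upright in the bush (crop 88,165), the wheel unchanged, and its up-spoke ball at crop (222,446). I'll move over to the wheel with the fingers shut.

Call:
jog_arm(
  offset=[
    [0.1, -0.86, 0],
    [0.1, -0.86, 0],
    [0.1, -0.86, 0],
    [0.1, -0.86, 0],
    [0.1, -0.86, 0],
    [0.1, -0.86, 0],
    [0.1, -0.86, 0],
  ],
  twist=[
    [0, 0, 0],
    [0, 0, 0],
    [0, 0, 0],
    [0, 0, 0],
    [0, 0, 0],
    [0, 0, 0],
    [0, 0, 0],
  ],
  jaw=[0, 0, 0, 0, 0, 0, 0],
)

```text
clock: 13.62
position: [583.3, -18.7, 328.4]
ee_rot: [0.029, 1.0, 0.0, -0.001]
contact_force: [0.7, -0.1, -0.6]
finger_gap: 0.0
finger_force: 0.0
```

Call:
jog_arm(
  offset=[
    [0.1, -0.86, 0],
    [0.1, -0.86, 0],
    [0.1, -0.86, 0],
    [0.1, -0.86, 0],
    [0.1, -0.86, 0],
    [0.1, -0.86, 0],
    [0.1, -0.86, 0],
  ],
  twist=[
    [0, 0, 0],
    [0, 0, 0],
    [0, 0, 0],
    [0, 0, 0],
    [0, 0, 0],
    [0, 0, 0],
    [0, 0, 0],
  ],
  jaw=[0, 0, 0, 0, 0, 0, 0],
)

```text
clock: 14.5
position: [546.2, -231.4, 328.9]
ee_rot: [0.029, 1.0, 0.0, -0.0]
contact_force: [0.1, 0.4, -0.2]
finger_gap: -0.1
finger_force: 0.0
```

```bash
cat > chk.py <<'E'
from h import *
np.set_printoptions(precision=3,suppress=True)
st=ctrl.read_state(); print('pos',st['position'],st['ee_rot'],'F',st['contact_force'])
s,t=snap('side'),snap('top'); g=s['image'].min(2); gt=t['image'].min(2)
b=[621,192.3]
def at(S,g,z): u,v=proj(S,b+[z]); return int(g[int(round(v)),int(round(u))])
print('pin z270..180 side',[at(s,g,z) for z in(270,255,240,222,205,190)],'top',[at(t,gt,z) for z in(276,226)])
E
cat >> chk.py <<'E'
hub=np.array([595,-236,130.])
m=(g<45).astype(np.uint8)
E
python3 chk.py; python3 -c "
from h import *
print(go([595-22,-236,215]))"
```

```text
pos [ 546.153 -231.392  328.856] [ 0.029  1.     0.    -0.   ] F [ 0.065  0.402 -0.169]
pin z270..180 side [110, 110, 110, 111, 113, 123] top [98, 40]
[-0.10931495 -0.00966336  0.4559455 ]
```

Call:
jog_arm(
  offset=[
    [-0.11, -0.01, 0.2],
    [-0.11, -0.01, 0.35],
    [-0.11, -0.01, 0.456],
    [-0.11, -0.01, 0.456],
    [-0.11, -0.01, 0.456],
  ],
  twist=[
    [0, 0, 0],
    [0, 0, 0],
    [0, 0, 0],
    [0, 0, 0],
    [0, 0, 0],
  ],
  jaw=[0, 0, 0, 0, 0],
)

```text
clock: 15.22
position: [573.2, -237.7, 216.6]
ee_rot: [0.03, 1.0, -0.0, 0.001]
contact_force: [0.7, 0.2, 0.8]
finger_gap: -0.1
finger_force: 0.0
```

Call:
jog_arm(
  offset=[
    [-0.03, 0, 0],
    [-0.06, 0, 0],
    [-0.09, 0, 0.004],
    [-0.12, 0, 0.01],
    [-0.15, 0, 0.02],
    [-0.15, 0, 0.02],
  ],
  twist=[
    [0, 0, 0],
    [0, 0, 0],
    [0, 0, 0],
    [0, 0, 0],
    [0, 0, 0],
    [0, 0, 0],
  ],
  jaw=[0, 0, 0, 0, 0, 0],
)

```text
clock: 15.98
position: [610.5, -239.9, 209.3]
ee_rot: [0.03, 1.0, -0.0, -0.0]
contact_force: [0.0, 0.3, 0.0]
finger_gap: 0.3
finger_force: 0.0
```

```bash
python3 chk.py
python3 - <<'E'
from h import *
s,t=snap('side'),snap('top')
a=cv2.resize(s['image'][120:290,320:450],None,fx=3,fy=3,interpolation=cv2.INTER_CUBIC);b=cv2.resize(t['image'][90:260,225:355+100],None,fx=3/1.74,fy=3/1.74,interpolation=cv2.INTER_CUBIC)
o=np.zeros((510,790,3),np.uint8);o[:510,:390]=a;o[:b.shape[0],392:392+b.shape[1]]=b[:,:398]
cv2.imwrite('pics/c7.png',o)
E
```

```text
pos [ 610.49  -239.854  209.285] [ 0.03  1.   -0.   -0.  ] F [0.033 0.285 0.009]
pin z270..180 side [191, 193, 190, 182, 168, 156] top [121, 50]
```

View pics/c7.png

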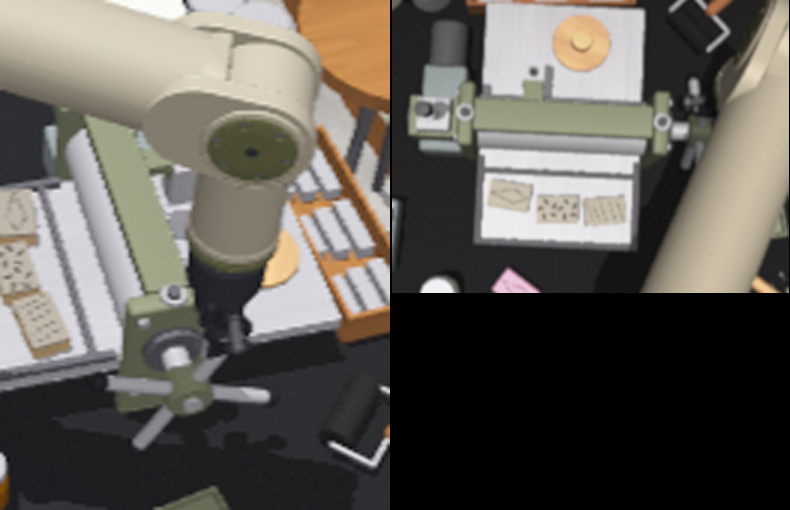

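The wheel follows the finger: its near spoke has risen. In the top crop the pin still stands tall at (427,108). I'll step on about 10° at a time, checking the pin from above.

```bash
cat > chk.py <<'E'
from h import *
np.set_printoptions(precision=2,suppress=True)
st=ctrl.read_state(); print('pos',st['position'],'F',st['contact_force'])
t=snap('top'); g=t['image'].min(2).astype(int); x0,x1,y0,y1=236,262,136,172
q=g[y0:y1,x0:x1]; w=np.array(q<115).astype(np.uint8)
w[:, :6]=0; w[:,20:]=0
n,l,a,c=cv2.connectedComponentsWithStats(w)
for i in range(1,n):
    if a[i,4]>8: print('dark',c[i]+[x0,y0],a[i])
b=[621,192.3]; print('up',np.array(proj(t,b+[276])),'down',np.array(proj(t,b+[226])))
E
python3 chk.py
```

```text
pos [ 609.86 -240.08  209.92] F [ 0.15  0.43 -0.44]
dark [242.23 139.69] [ 6  0  2 10 13]
dark [246.   153.41] [ 6 13 11  9 64]
dark [248.79 169.21] [ 6 32 14  4 47]
up [243.99 149.26] down [246.72 153.02]
```

Call:
jog_arm(
  offset=[
    [-0.018, 0, 0.008],
    [-0.035, 0, 0.016],
    [-0.052, 0, 0.024],
    [-0.052, 0, 0.024],
  ],
  twist=[
    [0, 0, 0],
    [0, 0, 0],
    [0, 0, 0],
    [0, 0, 0],
  ],
  jaw=[0, 0, 0, 0],
)

```text
clock: 16.73
position: [623.3, -240.7, 203.6]
ee_rot: [0.03, 1.0, -0.0, -0.0]
contact_force: [0.4, -0.6, 0.8]
finger_gap: -0.1
finger_force: 0.2
```

```bash
python3 chk.py
```

```text
pos [ 623.34 -240.69  203.57] F [ 0.43 -0.56  0.84]
dark [242.17 139.83] [ 6  0  2 10 12]
dark [246.1  153.35] [ 6 13 11  9 63]
dark [248.31 168.98] [ 6 30 14  6 51]
up [243.99 149.26] down [246.72 153.02]
```

Run:
```python
from h import *
s,t=snap('side'),snap('top')
a=cv2.resize(s['image'][215:285,340:425],None,fx=4.7,fy=4.7,interpolation=cv2.INTER_CUBIC);b=cv2.resize(t['image'][130:180,225:275],None,fx=7.5,fy=7.5,interpolation=cv2.INTER_CUBIC)
o=np.zeros((400,790,3),np.uint8);o[:a.shape[0],:a.shape[1]]=a;o[:375,405:405+375]=b
cv2.imwrite('pics/c8.png',o)
```

```text
(no output)
```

View pics/c8.png

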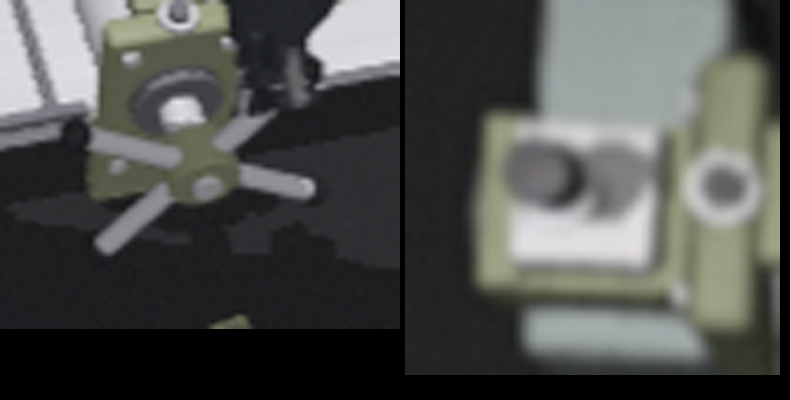

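The top crop shows the pin's disc at (244.1,152.9): the pin is still up and leans slightly towards the robot, as the turning shaft drags its foot. Continuing.

```bash
sed -i 's/w\[:, :6\]=0; w\[:,20:\]=0/w[:, :2]=0; w[:,21:]=0/' chk.py; python3 chk.py
```

```text
pos [ 623.1  -240.56  203.79] F [-0.31  0.04  0.51]
dark [240.12 140.35] [ 2  0  6 10 52]
dark [244.39 153.02] [ 2 13 15  9 87]
dark [246.28 168.96] [ 2 30 19  6 76]
up [243.99 149.26] down [246.72 153.02]
```

Call:
jog_arm(
  offset=[
    [-0.014, 0, 0.011],
    [-0.028, 0, 0.022],
    [-0.041, 0, 0.033],
    [-0.041, 0, 0.033],
  ],
  twist=[
    [0, 0, 0],
    [0, 0, 0],
    [0, 0, 0],
    [0, 0, 0],
  ],
  jaw=[0, 0, 0, 0],
)

```text
clock: 17.42
position: [633.3, -241.3, 195.2]
ee_rot: [0.03, 1.0, -0.0, -0.0]
contact_force: [-0.3, -0.4, 0.0]
finger_gap: -0.3
finger_force: 0.0
```

```bash
python3 chk.py
```

```text
pos [ 633.32 -241.32  195.17] F [-0.34 -0.4   0.03]
dark [240.12 140.35] [ 2  0  6 10 52]
dark [244.36 153.06] [ 2 13 15  9 89]
dark [246.26 168.92] [ 2 30 19  6 77]
up [243.99 149.26] down [246.72 153.02]
```

Call:
jog_arm(
  offset=[
    [-0.013, 0, 0.012],
    [-0.026, 0, 0.024],
    [-0.038, 0, 0.037],
    [-0.038, 0, 0.037],
  ],
  twist=[
    [0, 0, 0],
    [0, 0, 0],
    [0, 0, 0],
    [0, 0, 0],
  ],
  jaw=[0, 0, 0, 0],
)

```text
clock: 17.98
position: [642.9, -242.1, 185.9]
ee_rot: [0.03, 1.0, -0.0, -0.0]
contact_force: [-1.2, 0.3, -0.3]
finger_gap: 0.1
finger_force: 0.1
```

```bash
python3 chk.py
python3 - <<'E'
from h import *
s=snap('side'); hb=[597,-236,130]
print('hub',proj(s,hb)); 
for th in(-60,-50,-45,-40,-35,-30,-25,-20): a=np.radians(th); print(th,np.round(proj(s,[595+111*np.sin(a)*.998,-236-111*np.sin(a)*.06,130+111*np.cos(a)]),1))
g=s['image'].max(2); m=(g<22).astype(np.uint8); m[:,:335]=0;m[:,380:]=0;m[:200]=0;m[290:]=0
n,l,a,c=cv2.connectedComponentsWithStats(m); print([(c[i].round(1),a[i,4]) for i in range(1,n) if 5<a[i,4]<120])
cv2.imwrite('pics/c9.png',cv2.resize(s['image'][205:285,330:430],None,fx=5,fy=5,interpolation=cv2.INTER_CUBIC))
E
```

```text
pos [ 642.88 -242.07  185.94] F [-1.25  0.28 -0.32]
dark [240.12 140.35] [ 2  0  6 10 52]
dark [244.38 153.  ] [ 2 13 15  9 87]
dark [246.28 168.96] [ 2 30 19  6 76]
up [243.99 149.26] down [246.72 153.02]
hub (np.float64(382.62662258711526), np.float64(249.23001341290217))
-60 [353.9 245.4]
-50 [357.7 241.8]
-45 [359.9 240.1]
-40 [362.3 238.5]
-35 [364.9 236.9]
-30 [367.6 235.4]
-25 [370.4 234.1]
-20 [373.4 232.8]
[]
```

View pics/c9.png

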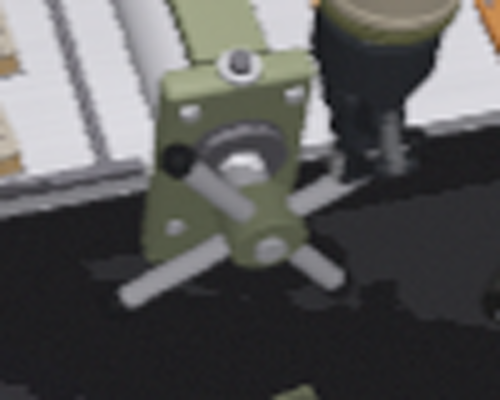

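The near spoke's ball is now at (365.6,237), which is about 33° before upright, as expected. I'll move back and take that spoke.

Call:
jog_arm(
  offset=[
    [0, 0, -0.2],
    [0, 0, -0.31],
    [0.25, 0, -0.31],
    [0.5, -0.01, -0.31],
    [0.56, -0.01, -0.31],
    [0.56, -0.01, -0.31],
    [0.56, -0.01, -0.1],
    [0.56, -0.01, 0.11],
    [0.56, -0.01, 0.11],
  ],
  twist=[
    [0, 0, 0],
    [0, 0, 0],
    [0, 0, 0],
    [0, 0, 0],
    [0, 0, 0],
    [0, 0, 0],
    [0, 0, 0],
    [0, 0, 0],
    [0, 0, 0],
  ],
  jaw=[0, 0, 0, 0, 0, 0, 0, 0, 0],
)

```text
clock: 19.2
position: [501.4, -234.5, 155.4]
ee_rot: [0.03, 1.0, 0.001, -0.004]
contact_force: [-0.0, -0.2, 0.6]
finger_gap: -0.0
finger_force: 0.0
```

Call:
jog_arm(
  offset=[
    [-0.03, 0, 0],
    [-0.06, 0, 0],
    [-0.08, 0, 0],
    [-0.1, 0, 0],
    [-0.12, 0, 0],
    [-0.12, 0, 0],
  ],
  twist=[
    [0, 0, 0],
    [0, 0, 0],
    [0, 0, 0],
    [0, 0, 0],
    [0, 0, 0],
    [0, 0, 0],
  ],
  jaw=[0, 0, 0, 0, 0, 0],
)

```text
clock: 19.95
position: [533.4, -237.6, 159.0]
ee_rot: [0.03, 1.0, -0.0, 0.0]
contact_force: [-0.6, 0.2, 0.5]
finger_gap: -0.0
finger_force: 0.0
```

```bash
python3 chk.py
```

```text
pos [ 533.4  -237.61  159.03] F [-0.55  0.2   0.54]
dark [240.12 140.35] [ 2  0  6 10 52]
dark [244.37 153.03] [ 2 13 15  9 87]
dark [246.28 168.96] [ 2 30 19  6 76]
up [243.99 149.26] down [246.72 153.02]
```

Call:
jog_arm(
  offset=[
    [0.15, 0, 0],
    [0.15, 0, -0.1],
    [0.15, 0, -0.216],
    [0.15, 0, -0.216],
    [0.08, 0, -0.216],
    [0.04, 0, -0.216],
    [0.0, 0, -0.216],
    [-0.04, 0, -0.216],
    [-0.08, 0, -0.216],
    [-0.08, 0, -0.216],
  ],
  twist=[
    [0, 0, 0],
    [0, 0, 0],
    [0, 0, 0],
    [0, 0, 0],
    [0, 0, 0],
    [0, 0, 0],
    [0, 0, 0],
    [0, 0, 0],
    [0, 0, 0],
    [0, 0, 0],
  ],
  jaw=[0, 0, 0, 0, 0, 0, 0, 0, 0, 0],
)

```text
clock: 21.25
position: [553.5, -238.9, 212.8]
ee_rot: [0.03, 1.0, -0.0, 0.0]
contact_force: [-0.1, -0.3, -0.3]
finger_gap: 0.2
finger_force: 0.0
```

```bash
python3 chk.py
python3 - <<'E'
from h import *
s=snap('side')
cv2.imwrite('pics/c10.png',cv2.resize(s['image'][205:285,330:430],None,fx=5,fy=5,interpolation=cv2.INTER_CUBIC))
for th in(-30,-20,-10,0,10): a=np.radians(th); print(th,np.round((np.array(proj(s,[595+111*np.sin(a)*.998,-236-111*np.sin(a)*.06,130+111*np.cos(a)]))-[330,205])*5,0))
E
```

```text
pos [ 553.46 -238.91  212.79] F [-0.07 -0.25 -0.28]
dark [240.12 140.35] [ 2  0  6 10 52]
dark [244.33 153.04] [ 2 13 15  9 85]
dark [246.28 168.96] [ 2 30 19  6 76]
up [243.99 149.26] down [246.72 153.02]
-30 [188. 152.]
-20 [217. 139.]
-10 [247. 129.]
0 [278. 121.]
10 [309. 117.]
```

View pics/c10.png

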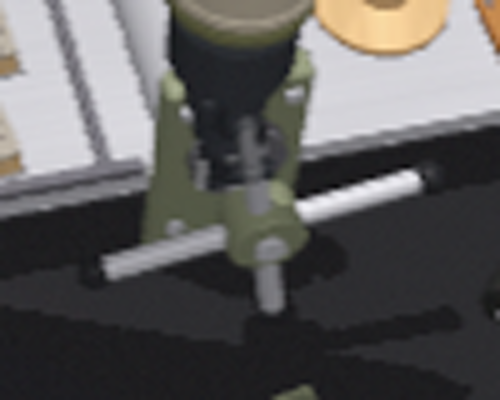

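The wheel is now about 10° before upright: the far spoke is at (430,175) and the near one at (92,270), with the up spoke behind the fingers. Continuing.

Call:
jog_arm(
  offset=[
    [-0.025, 0, 0],
    [-0.05, 0, 0],
    [-0.08, 0, 0],
    [-0.08, 0, 0],
  ],
  twist=[
    [0, 0, 0],
    [0, 0, 0],
    [0, 0, 0],
    [0, 0, 0],
  ],
  jaw=[0, 0, 0, 0],
)

```text
clock: 21.85
position: [573.4, -239.9, 212.7]
ee_rot: [0.03, 1.0, -0.0, 0.0]
contact_force: [-0.2, -1.2, 0.0]
finger_gap: -0.1
finger_force: 0.0
```

```bash
python3 chk.py
```

```text
pos [ 573.44 -239.93  212.7 ] F [-0.22 -1.16  0.02]
dark [240.12 140.35] [ 2  0  6 10 52]
dark [244.14 153.02] [ 2 13 15  9 85]
dark [246.28 168.96] [ 2 30 19  6 76]
up [243.99 149.26] down [246.72 153.02]
```

Call:
jog_arm(
  offset=[
    [-0.025, 0.01, 0],
    [-0.05, 0.016, 0],
    [-0.075, 0.016, 0],
    [-0.075, 0.016, 0],
  ],
  twist=[
    [0, 0, 0],
    [0, 0, 0],
    [0, 0, 0],
    [0, 0, 0],
  ],
  jaw=[0, 0, 0, 0],
)

```text
clock: 22.4
position: [592.2, -237.1, 212.7]
ee_rot: [0.03, 1.0, 0.0, 0.0]
contact_force: [-1.2, -0.0, -0.0]
finger_gap: 0.1
finger_force: 0.2
```

```bash
python3 chk.py
```

```text
pos [ 592.23 -237.12  212.75] F [-1.17 -0.01 -0.01]
dark [240.12 140.35] [ 2  0  6 10 52]
dark [244.32 153.16] [ 2 14 15  8 82]
dark [246.28 168.96] [ 2 30 19  6 76]
up [243.99 149.26] down [246.72 153.02]
```

Call:
jog_arm(
  offset=[
    [-0.02, 0, 0],
    [-0.035, 0, 0],
    [-0.05, 0, 0.004],
    [-0.05, 0, 0.004],
  ],
  twist=[
    [0, 0, 0],
    [0, 0, 0],
    [0, 0, 0],
    [0, 0, 0],
  ],
  jaw=[0, 0, 0, 0],
)

```text
clock: 22.95
position: [604.5, -238.2, 212.0]
ee_rot: [0.03, 1.0, -0.0, 0.0]
contact_force: [-1.0, -0.8, 0.5]
finger_gap: -0.1
finger_force: 0.4
```

```bash
python3 chk.py
```

```text
pos [ 604.55 -238.16  211.98] F [-1.04 -0.76  0.49]
dark [240.12 140.35] [ 2  0  6 10 52]
dark [245.2 153.3] [ 3 14 13  8 71]
dark [246.28 168.96] [ 2 30 19  6 76]
up [243.99 149.26] down [246.72 153.02]
```

Call:
jog_arm(
  offset=[
    [-0.01, 0, 0.002],
    [-0.02, 0, 0.004],
    [-0.02, 0, 0.004],
    [-0.02, 0, 0.004],
  ],
  twist=[
    [0, 0, 0],
    [0, 0, 0],
    [0, 0, 0],
    [0, 0, 0],
  ],
  jaw=[0, 0, 0, 0],
)

```text
clock: 23.5
position: [609.3, -238.5, 211.1]
ee_rot: [0.03, 1.0, -0.0, 0.0]
contact_force: [-0.9, 0.3, -1.4]
finger_gap: -0.3
finger_force: 0.5
```

```bash
python3 chk.py
```

```text
pos [ 609.26 -238.46  211.12] F [-0.86  0.34 -1.42]
dark [240.12 140.35] [ 2  0  6 10 52]
dark [245.14 153.31] [ 3 14 13  8 71]
dark [246.28 168.96] [ 2 30 19  6 76]
up [243.99 149.26] down [246.72 153.02]
```

Run:
```python
from h import *
np.set_printoptions(linewidth=220)
t=snap('top'); print(t['image'].min(2)[144:164,234:262])
```

```text
[[ 34  39  48  53  52  51  51  51  78 125 151 157 157 157 157 157 157 157 157 158 158 158 158 158 157 156 156 159]
 [ 37  53  80  90  89  90  98 102 111 141 162 166 162 163 162 162 160 159 160 161 160 160 161 161 159 157 156 155]
 [ 37  68 104 118 117 128 152 163 165 176 183 185 185 185 185 182 175 173 172 172 173 173 171 170 164 156 153 152]
 [ 37  72 111 128 129 149 185 198 196 194 191 197 200 201 203 202 196 193 192 190 190 192 192 187 167 140 129 132]
 [ 41  73 112 127 130 153 187 190 180 171 166 175 184 186 195 204 205 203 199 186 185 197 205 194 162 116 103 117]
 [ 42  79 113 127 130 145 163 154 136 124 120 130 141 145 163 183 187 185 175 160 156 173 185 177 143 100  90 114]
 [ 44  80 115 126 130 130 130 117 103 101  99 103 102 101 122 146 150 147 141 132 132 140 146 142 119  89  89 112]
 [ 49  85 116 128 126 118 110 103 103 104 103 103  98  83  88 113 125 124 124 124 124 126 126 122 106  82  83 106]
 [ 54  90 118 128 124 111 107 104 106 109 109 108 105  88  72  88 117 123 124 126 127 126 127 119 101  79  76 101]
 [ 62  97 121 129 123 110 106 105 110 112 113 113 108  94  61  75
[... 500 characters left out ...]
 112 128]
 [ 94 119 130 131 148 185 204 198 185 170 152 140 145 160 173 176 153 126 126 136 149 177 199 190 137  99 116 125]
 [ 90 118 127 131 148 189 214 213 208 205 195 186 189 200 202 193 171 150 149 167 184 204 212 188 131  96 116 125]
 [ 86 116 127 130 150 190 215 218 218 218 213 206 205 210 213 210 201 186 186 199 212 218 214 184 127  95 117 125]
 [ 82 116 129 131 153 196 218 222 221 221 220 216 216 218 219 221 218 213 213 217 221 223 215 182 125  95 118 125]
 [ 83 117 129 131 156 199 220 223 223 223 222 222 222 221 222 222 222 221 222 222 222 223 213 176 120  94 117 125]
 [ 79 116 131 133 153 191 210 217 215 216 216 216 217 216 217 217 218 218 218 218 218 221 208 167 113  93 117 123]]
```

Call:
jog_arm(
  offset=[
    [-0.016, 0, 0.008],
    [-0.032, 0, 0.016],
    [-0.048, 0.006, 0.024],
    [-0.048, 0.006, 0.024],
  ],
  twist=[
    [0, 0, 0],
    [0, 0, 0],
    [0, 0, 0],
    [0, 0, 0],
  ],
  jaw=[0, 0, 0, 0],
)

```text
clock: 24.1
position: [621.5, -237.5, 204.6]
ee_rot: [0.03, 1.0, -0.0, -0.0]
contact_force: [-0.6, 0.2, 0.5]
finger_gap: 0.0
finger_force: 0.2
```

```bash
python3 chk.py
```

```text
pos [ 621.54 -237.51  204.63] F [-0.56  0.23  0.52]
dark [240.12 140.35] [ 2  0  6 10 52]
dark [247.72 153.47] [ 7 13 11 10 72]
dark [246.28 168.96] [ 2 30 19  6 76]
up [243.99 149.26] down [246.72 153.02]
```

The pin has dropped: its disc jumped to the predicted "down" position. I'll leave the wheel and press the pin's top to be sure it's home.

Call:
jog_arm(
  offset=[
    [0.05, 0, 0],
    [0.05, 0, -0.15],
    [0.05, 0, -0.35],
    [0.05, 0.2, -0.4],
    [0.03, 0.5, -0.4],
    [0, 0.85, -0.4],
    [0, 0.85, -0.4],
    [0, 0.85, -0.4],
  ],
  twist=[
    [0, 0, 0],
    [0, 0, 0],
    [0, 0, 0],
    [0, 0, 0],
    [0, 0, 0],
    [0, 0, 0],
    [0, 0, 0],
    [0, 0, 0],
  ],
  jaw=[0, 0, 0, 0, 0, 0, 0, 0],
)

```text
clock: 25.15
position: [634.5, -19.8, 304.3]
ee_rot: [0.026, 1.0, 0.001, -0.0]
contact_force: [-1.1, -0.5, 0.2]
finger_gap: -0.0
finger_force: 0.0
```

Run:
```python
from h import *
s=ctrl.read_state();print(s['position'],s['ee_rot']);print(go([621,192.3,245]))
```

```text
[634.49527453 -19.7853642  304.33707641] [ 2.63197928e-02  9.99652839e-01  1.15665498e-03 -3.64790461e-04]
[0.09835886 0.84377893 0.23936178]
```

Call:
jog_arm(
  offset=[
    [0.1, 0.85, 0],
    [0.1, 0.85, 0],
    [0.1, 0.85, 0],
    [0.1, 0.85, 0],
    [0.1, 0.85, 0.1],
    [0.1, 0.85, 0.18],
    [0.1, 0.85, 0.18],
    [0.1, 0.85, 0.18],
  ],
  twist=[
    [0, 0, 0],
    [0, 0, 0],
    [0, 0, 0],
    [0, 0, 0],
    [0, 0, 0],
    [0, 0, 0],
    [0, 0, 0],
    [0, 0, 0],
  ],
  jaw=[0, 0, 0, 0, 0, 0, 0, 0],
)

```text
clock: 26.15
position: [622.5, 187.4, 261.0]
ee_rot: [0.031, 1.0, 0.0, 0.001]
contact_force: [0.6, -0.2, 0.6]
finger_gap: -0.0
finger_force: 0.0
```

Run:
```python
from h import *
s=ctrl.read_state();print(s['position'],s['ee_rot']);print(go([621,192.3,240]))
t=snap('side')
cv2.imwrite('pics/c11.png',cv2.resize(t['image'][95:195,305:405],None,fx=5,fy=5,interpolation=cv2.INTER_CUBIC))
```

```text
[622.45287688 187.35366917 261.04319057] [3.08567783e-02 9.99523674e-01 9.39612866e-05 5.25151500e-04]
[0.00710876 0.01937063 0.08416965]
```

View pics/c11.png

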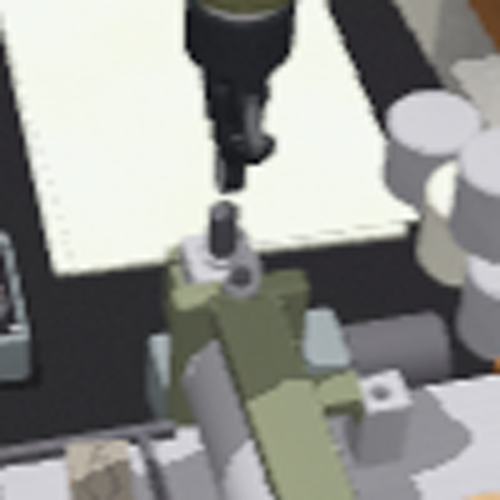

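The crop shows the pin's grip sitting down on the bush (222,230). Now a gentle push to prove it.

Call:
jog_arm(
  offset=[
    [0.007, 0.018, 0.07],
    [0.007, 0.018, 0.09],
    [0.007, 0.018, 0.1],
    [0.007, 0.018, 0.11],
    [0.007, 0.018, 0.116],
    [0.007, 0.018, 0.116],
  ],
  twist=[
    [0, 0, 0],
    [0, 0, 0],
    [0, 0, 0],
    [0, 0, 0],
    [0, 0, 0],
    [0, 0, 0],
  ],
  jaw=[0, 0, 0, 0, 0, 0],
)

```text
clock: 26.95
position: [621.0, 192.8, 234.4]
ee_rot: [0.03, 1.0, 0.001, 0.002]
contact_force: [-5.9, -1.7, 15.0]
finger_gap: 0.4
finger_force: 7.4
```

The pin is home: the top sits at 226 mm under 15 N. Next, the start key.

Call:
jog_arm(
  offset=[
    [0, 0, -0.12],
    [0.2, 0.2, -0.12],
    [0.5, 0.4, -0.1],
    [0.857, 0.67, 0],
    [0.857, 0.67, 0.1],
    [0.857, 0.67, 0.3],
    [0.857, 0.67, 0.4],
    [0.857, 0.67, 0.5],
    [0.857, 0.67, 0.5],
  ],
  twist=[
    [0, 0, 0],
    [0, 0, 0],
    [0, 0, 0],
    [0, 0, 0],
    [0, 0, 0],
    [0, 0, 0],
    [0, 0, 0],
    [0, 0, 0],
    [0, 0, 0],
  ],
  jaw=[0, 0, 0, 0, 0, 0, 0, 0, 0],
)

```text
clock: 28.08
position: [415.9, 371.9, 104.5]
ee_rot: [0.03, 1.0, -0.001, -0.001]
contact_force: [-0.4, -0.9, 0.8]
finger_gap: -0.2
finger_force: 0.0
```

```bash
python3 -c "
from h import *
s=ctrl.read_state();print(s['position'],s['contact_force']);print(go([417,372.3,80]))"
```

```text
[415.86653281 371.86467186 104.45759885] [-0.38576198 -0.94855812  0.75913803]
[-0.00464318  0.00230293  0.09781366]
```

Call:
jog_arm(
  offset=[
    [-0.004, 0, 0.07],
    [-0.004, 0, 0.1],
    [-0.004, 0, 0.11],
    [-0.004, 0, 0.12],
    [-0.004, 0, 0.128],
    [-0.004, 0, 0.136],
    [-0.004, 0, 0.14],
    [-0.004, 0, 0.14],
  ],
  twist=[
    [0, 0, 0],
    [0, 0, 0],
    [0, 0, 0],
    [0, 0, 0],
    [0, 0, 0],
    [0, 0, 0],
    [0, 0, 0],
    [0, 0, 0],
  ],
  jaw=[0, 0, 0, 0, 0, 0, 0, 0],
)

```text
clock: 29.08
position: [418.1, 372.9, 72.9]
ee_rot: [0.03, 1.0, 0.001, 0.0]
contact_force: [-6.1, -6.2, 17.8]
finger_gap: -0.3
finger_force: 9.1
```

Call:
jog_arm(
  offset=[
    [0, 0, 0],
    [0, 0, -0.1],
    [0, 0, -0.3],
    [0, 0, -0.5],
    [0, 0, -0.6],
    [0, 0, -0.6],
  ],
  twist=[
    [0, 0, 0],
    [0, 0, 0],
    [0, 0, 0],
    [0, 0, 0],
    [0, 0, 0],
    [0, 0, 0],
  ],
  jaw=[0, 0, 0, 0, 0, 0],
)

```text
clock: 29.82
position: [418.8, 373.9, 223.5]
ee_rot: [0.03, 1.0, 0.002, 0.002]
contact_force: [-0.3, -0.9, -0.1]
finger_gap: 0.2
finger_force: 0.0
```

```bash
cat > blk.py <<'E'
from h import *
np.set_printoptions(precision=2,suppress=True)
def blocks(t):
    hsv=cv2.cvtColor(t['image'],cv2.COLOR_BGR2HSV).astype(int)
    K=6; im=cv2.resize(t['image'],None,fx=K,fy=K,interpolation=cv2.INTER_CUBIC)
    h=cv2.cvtColor(im,cv2.COLOR_BGR2HSV); m=((h[...,1]>20)&(h[...,0]<40)&(h[...,2]>90)).astype(np.uint8)
    z=np.zeros_like(m); z[190*K:229*K,274*K:369*K]=1; m*=z
    m=cv2.morphologyEx(m,cv2.MORPH_OPEN,np.ones((2*K+1,2*K+1)))
    out=[]
    for c in cv2.findContours(m,0,2)[0]:
        if cv2.contourArea(c)<100*K*K: continue
        r=cv2.minAreaRect(c); w=np.array([onz(t,(p[0]+.5)/K-.5,(p[1]+.5)/K-.5,98)[:2] for p in cv2.boxPoints(r)])
        e=w[1]-w[0],w[2]-w[1]; i=np.argmin([np.linalg.norm(x) for x in e]); d=e[i]; a=np.degrees(np.arctan2(d[1],d[0])); a=(a+90)%180-90
        out.append((w.mean(0),np.linalg.norm(e[i]),np.linalg.norm(e[1-i]),a))
    return sorted(out,key=lambda o:-o[0][1])
if __name__=='__main__':
    s=ctrl.read_state(); print(s['position'],s['joints'])
    r=R.from_quat(s['ee_rot']).as_matrix(); print('toolY heading',np.degrees(np.arctan2(r[1,1],r[0,1])))
    t=snap('top')
    for o in blocks(t): print('c',o[0],'short',o[1],'long',o[2],'heading of short',o[3])
    K=6; h=cv2.cvtColor(cv2.resize(t['image'],None,fx=K,fy=K,interpolation=cv2.INTER_CUBIC),cv2.COLOR_BGR2HSV)
    m=((h[...,0]>25)&(h[...,0]<50)&(h[...,1]>30)&(h[...,2]>60)).astype(np.uint8); z=np.zeros_like(m); z[156*K:236*K,411*K:458*K]=1; m*=z
    m=cv2.morphologyEx(m,cv2.MORPH_CLOSE,np.ones((13,13)))
    c=max(cv2.findContours(m,0,2)[0],key=cv2.contourArea); q=cv2.minAreaRect(c); w=np.array([onz(t,p[0]/K-.4,p[1]/K-.4,14)[:2] for p in cv2.boxPoints(q)]); print('tray',w.mean(0),w[1]-w[0],w[2]-w[1])
E
python3 blk.py
```

```text
[418.76 373.86 223.46] [-0.97  0.25  0.22  1.59 -0.06  1.3   0.77]
toolY heading 86.52869750351574
c [497.84  77.82] short 44.90675653121437 long 69.23851078914402 heading of short -10.858022471426565
c [473.39  -1.95] short 44.86071897141701 long 67.55879520809741 heading of short -1.1360986634639971
c [449.27 -83.2 ] short 43.95046718816304 long 70.27284868847232 heading of short 3.253417374441568
tray [ 522.12 -357.48] [  15.99 -105.02] [-216.15  -26.74]
```

Block 3 was knocked and is now at (449,-83). All three still lie on the bed. I'm heading for block 1, turning the tool as I go.

Call:
jog_arm(
  offset=[
    [-0.38, -0.3, 0],
    [-0.38, -0.6, 0],
    [-0.38, -0.95, 0],
    [-0.38, -0.95, 0],
    [-0.38, -0.95, 0],
    [-0.38, -0.95, 0],
    [-0.38, -0.95, 0],
    [-0.38, -0.95, 0],
    [-0.38, -0.95, 0],
    [-0.38, -0.95, 0],
  ],
  twist=[
    [0, 0, 0.1],
    [0, 0, 0.2],
    [0, 0, 0.35],
    [0, 0, 0.5],
    [0, 0, 0.6],
    [0, 0, 0.7],
    [0, 0, 0.8],
    [0, 0, 0.9],
    [0, 0, 0.98],
    [0, 0, 0.98],
  ],
  jaw=[0.8, 0.8, 0.8, 0.8, 0.8, 0.8, 0.8, 0.8, 0.8, 0.8],
)

```text
clock: 31.12
position: [497.5, 129.8, 219.6]
ee_rot: [0.717, 0.697, -0.001, -0.0]
contact_force: [0.6, 0.7, 0.5]
finger_gap: 68.8
finger_force: 0.0
```

```bash
cat > mv.py <<'E'
import sys
from h import *
x,y,z,h=map(float,sys.argv[1:])
s=ctrl.read_state(); r=R.from_quat(s['ee_rot']).as_matrix(); c=np.degrees(np.arctan2(r[1,1],r[0,1]))
print(s['position'].round(1) if hasattr(s['position'],'round') else s['position'],'head',round(c,2),'gap',round(float(s['finger_gap']),1),'off',go([x,y,z]).round(3),'twist',round(((c-h+90)%180-90)/90,3))
E
python3 mv.py 498 78 93 -10.9
```

```text
[497.5 129.8 219.6] head -1.63 gap 68.8 off [-0.207  0.009  0.507] twist 0.103
```

Call:
jog_arm(
  offset=[
    [-0.207, 0.009, 0.1],
    [-0.207, 0.009, 0.25],
    [-0.207, 0.009, 0.35],
    [-0.207, 0.009, 0.42],
    [-0.207, 0.009, 0.46],
    [-0.207, 0.009, 0.5],
    [-0.207, 0.009, 0.507],
    [-0.207, 0.009, 0.507],
  ],
  twist=[
    [0, 0, 0.103],
    [0, 0, 0.103],
    [0, 0, 0.103],
    [0, 0, 0.103],
    [0, 0, 0.103],
    [0, 0, 0.103],
    [0, 0, 0.103],
    [0, 0, 0.103],
  ],
  jaw=[0.8, 0.8, 0.8, 0.8, 0.8, 0.8, 0.8, 0.8],
)

```text
clock: 32.12
position: [499.2, 78.1, 94.6]
ee_rot: [0.771, 0.637, 0.0, 0.0]
contact_force: [1.1, -0.4, -0.2]
finger_gap: 68.2
finger_force: 0.0
```

Call:
jog_arm(
  offset=[
    [0, 0, 0],
    [0, 0, 0],
    [0, 0, 0],
    [0, 0, 0],
    [0, 0, 0],
    [0, 0, 0],
  ],
  twist=[
    [0, 0, 0],
    [0, 0, 0],
    [0, 0, 0],
    [0, 0, 0],
    [0, 0, 0],
    [0, 0, 0],
  ],
  jaw=[0.6, 0.5, 0.4, 0.4, 0.4, 0.4],
  newtons=40,
)

```text
clock: 32.88
position: [499.3, 78.2, 95.0]
ee_rot: [0.771, 0.636, 0.001, 0.0]
contact_force: [-2.4, -0.3, 5.5]
finger_gap: 43.6
finger_force: 41.2
```

Call:
jog_arm(
  offset=[
    [0, 0, -0.1],
    [0, 0, -0.3],
    [0, 0, -0.55],
    [0, 0, -0.8],
    [-0.2, 0.08, -0.8],
    [-0.45, 0.19, -0.8],
    [-0.7, 0.3, -0.8],
    [-0.8, 0.34, -0.8],
    [-0.8, 0.34, -0.8],
    [-0.8, 0.34, -0.8],
  ],
  twist=[
    [0, 0, 0],
    [0, 0, 0],
    [0, 0, 0],
    [0, 0, 0],
    [0, 0, -0.05],
    [0, 0, -0.1],
    [0, 0, -0.15],
    [0, 0, -0.2],
    [0, 0, -0.2],
    [0, 0, -0.2],
  ],
  jaw=[0.4, 0.4, 0.4, 0.4, 0.4, 0.4, 0.4, 0.4, 0.4, 0.4],
)

```text
clock: 34.12
position: [544.4, -133.5, 293.9]
ee_rot: [0.662, 0.749, -0.0, -0.0]
contact_force: [-0.3, 0.4, -2.2]
finger_gap: 44.0
finger_force: 41.6
```

```bash
python3 mv.py 590 -350 120 7.3
```

```text
[ 544.4 -133.5  293.9] head 7.04 gap 44.0 off [-0.882  0.076  0.695] twist -0.003
```

Call:
jog_arm(
  offset=[
    [-0.25, 0.02, 0],
    [-0.5, 0.04, 0],
    [-0.75, 0.065, 0],
    [-0.882, 0.076, 0],
    [-0.882, 0.076, 0.2],
    [-0.882, 0.076, 0.45],
    [-0.882, 0.076, 0.7],
    [-0.882, 0.076, 0.85],
    [-0.882, 0.076, 0.85],
  ],
  twist=[
    [0, 0, 0],
    [0, 0, 0],
    [0, 0, 0],
    [0, 0, 0],
    [0, 0, 0],
    [0, 0, 0],
    [0, 0, 0],
    [0, 0, 0],
    [0, 0, 0],
  ],
  jaw=[0.4, 0.4, 0.4, 0.4, 0.4, 0.4, 0.4, 0.4, 0.4],
)

```text
clock: 35.25
position: [589.6, -346.9, 78.0]
ee_rot: [0.661, 0.75, -0.0, -0.004]
contact_force: [-0.2, 0.4, -1.6]
finger_gap: 44.0
finger_force: 41.6
```

```bash
python3 mv.py 590 -350 27 7.3
python3 - <<'E'
from h import *
s=snap('side'); t=snap('top')
a=cv2.resize(s['image'][210:345,320:455],None,fx=3,fy=3,interpolation=cv2.INTER_CUBIC);b=cv2.resize(t['image'][140:240,395:490],None,fx=4,fy=4,interpolation=cv2.INTER_CUBIC)
o=np.zeros((410,790,3),np.uint8);o[:a.shape[0],:405]=a;o[:400,408:408+380]=b;cv2.imwrite('pics/c12.png',o)
p=ctrl.read_state()['position']
c=np.array([522.5,-358.5]);u=np.array([.992,.127]);v=np.array([-.127,.992])
for i in(-1,1):
  for j in(-1,1): q=c+i*104*u+j*48.5*v; print(((np.array(proj(s,[*q,16]))-[320,210])*3).round())
E
```

```text
[ 589.6 -346.9   78. ] head 7.19 gap 44.0 off [-0.014  0.001  0.204] twist -0.001
[ 84. 363.]
[ 45. 283.]
[260. 288.]
[216. 214.]
```

View pics/c12.png

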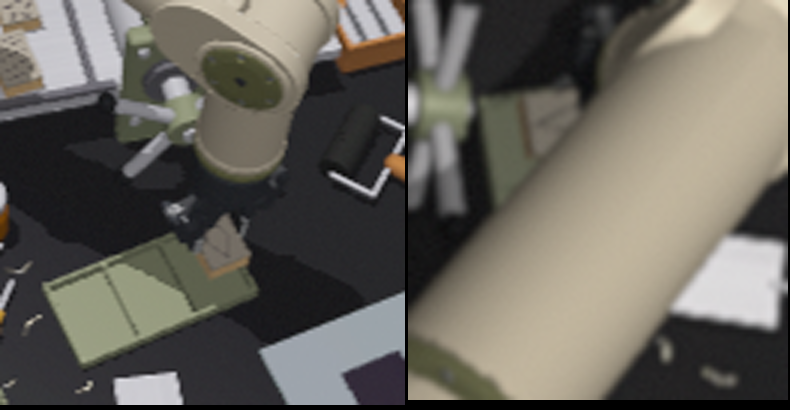

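The block is centred over the far bay, and the tray corners match my estimate ((82,365), (45,285), (257,290) against predicted (84,363), (45,283), (260,288)). I'm lowering it.

Call:
jog_arm(
  offset=[
    [-0.012, 0, 0.1],
    [-0.012, 0, 0.16],
    [-0.012, 0, 0.19],
    [-0.012, 0, 0.2],
    [-0.012, 0, 0.208],
    [-0.012, 0, 0.208],
  ],
  twist=[
    [0, 0, 0],
    [0, 0, 0],
    [0, 0, 0],
    [0, 0, 0],
    [0, 0, 0],
    [0, 0, 0],
  ],
  jaw=[0.4, 0.4, 0.4, 0.4, 0.4, 0.4],
)

```text
clock: 36.1
position: [590.8, -354.0, 30.2]
ee_rot: [0.662, 0.749, 0.0, 0.0]
contact_force: [-0.1, 0.2, -0.7]
finger_gap: 44.1
finger_force: 41.6
```

Call:
jog_arm(
  offset=[
    [0.012, 0, 0.008],
    [0.012, 0, 0.014],
    [0.012, 0, 0.02],
    [0.012, 0, 0.02],
  ],
  twist=[
    [0, 0, 0],
    [0, 0, 0],
    [0, 0, 0],
    [0, 0, 0],
  ],
  jaw=[0.4, 0.4, 0.4, 0.4],
)

```text
clock: 36.6
position: [590.2, -350.9, 24.6]
ee_rot: [0.662, 0.749, -0.0, -0.0]
contact_force: [0.1, -0.4, -1.1]
finger_gap: 43.7
finger_force: 41.6
```

Call:
jog_arm(
  offset=[
    [0, 0, 0],
    [0, 0, 0],
    [0, 0, -0.02],
    [0, 0, -0.08],
    [0, 0, -0.3],
    [0, 0, -0.55],
    [0, 0, -0.8],
    [0, 0, -1],
    [0, 0, -1],
  ],
  twist=[
    [0, 0, 0],
    [0, 0, 0],
    [0, 0, 0],
    [0, 0, 0],
    [0, 0, 0],
    [0, 0, 0],
    [0, 0, 0],
    [0, 0, 0],
    [0, 0, 0],
  ],
  jaw=[0.62, 0.62, 0.65, 0.7, 0.8, 0.8, 0.8, 0.8, 0.8],
)

```text
clock: 37.72
position: [591.2, -352.7, 281.8]
ee_rot: [0.662, 0.749, 0.001, 0.005]
contact_force: [-0.3, -0.1, 0.1]
finger_gap: 68.5
finger_force: 0.0
```

```bash
python3 mv.py 473.4 -2 250 -1.1;python3 - <<'E'
from blk import *
t=snap('top')
for o in blocks(t): print(o)
E
```

```text
[ 591.2 -352.7  281.8] head 7.03 gap 68.5 off [ 1.451 -0.297  0.116] twist 0.09
(array([473.38,  -2.19]), np.float64(44.86116333725374), np.float64(68.04199406090359), np.float64(-1.1378787821075775))
(array([448.93, -83.18]), np.float64(44.69763226035578), np.float64(70.93728274975564), np.float64(1.292597958561231))
```

Call:
jog_arm(
  offset=[
    [0.2, -0.1, 0],
    [0.45, -0.2, 0],
    [0.7, -0.3, 0],
    [0.95, -0.43, 0],
    [0.95, -0.43, 0],
    [0.95, -0.43, 0],
    [0.95, -0.43, 0],
  ],
  twist=[
    [0, 0, 0.05],
    [0, 0, 0.05],
    [0, 0, 0.05],
    [0, 0, 0.05],
    [0, 0, 0.05],
    [0, 0, 0.05],
    [0, 0, 0.05],
  ],
  jaw=[0.8, 0.8, 0.8, 0.8, 0.8, 0.8, 0.8],
)

```text
clock: 38.65
position: [454.5, -129.1, 274.6]
ee_rot: [0.692, 0.722, -0.0, -0.0]
contact_force: [0.1, -0.5, -0.3]
finger_gap: 68.5
finger_force: 0.0
```

```bash
python3 mv.py 449.3 -83.2 94.5 2
```

```text
[ 454.5 -129.1  274.6] head 2.5 gap 68.5 off [ 0.185 -0.013  0.72 ] twist 0.006
```

Call:
jog_arm(
  offset=[
    [0.185, -0.013, 0.1],
    [0.185, -0.013, 0.3],
    [0.185, -0.013, 0.5],
    [0.185, -0.013, 0.6],
    [0.185, -0.013, 0.66],
    [0.185, -0.013, 0.7],
    [0.185, -0.013, 0.72],
    [0.185, -0.013, 0.72],
  ],
  twist=[
    [0, 0, 0],
    [0, 0, 0],
    [0, 0, 0],
    [0, 0, 0],
    [0, 0, 0],
    [0, 0, 0],
    [0, 0, 0],
    [0, 0, 0],
  ],
  jaw=[0.8, 0.8, 0.8, 0.8, 0.8, 0.8, 0.8, 0.8],
)

```text
clock: 39.65
position: [449.5, -82.4, 95.1]
ee_rot: [0.691, 0.723, 0.0, 0.0]
contact_force: [0.0, 0.1, -0.3]
finger_gap: 68.3
finger_force: 0.0
```

Call:
jog_arm(
  offset=[
    [0, 0, 0],
    [0, 0, 0],
    [0, 0, 0],
    [0, 0, 0],
    [0, 0, 0],
    [0, 0, 0],
  ],
  twist=[
    [0, 0, 0],
    [0, 0, 0],
    [0, 0, 0],
    [0, 0, 0],
    [0, 0, 0],
    [0, 0, 0],
  ],
  jaw=[0.6, 0.5, 0.4, 0.4, 0.4, 0.4],
)

```text
clock: 40.4
position: [449.6, -82.3, 95.7]
ee_rot: [0.691, 0.723, 0.001, 0.0]
contact_force: [-2.1, 0.2, 5.8]
finger_gap: 44.1
finger_force: 40.6
```

Call:
jog_arm(
  offset=[
    [0, 0, -0.1],
    [0, 0, -0.3],
    [0, 0, -0.55],
    [0, 0, -0.75],
    [-0.2, 0.06, -0.75],
    [-0.45, 0.12, -0.75],
    [-0.7, 0.18, -0.75],
    [-0.9, 0.243, -0.75],
    [-0.9, 0.243, -0.75],
    [-0.9, 0.243, -0.75],
  ],
  twist=[
    [0, 0, 0],
    [0, 0, 0],
    [0, 0, 0],
    [0, 0, 0],
    [0, 0, -0.055],
    [0, 0, -0.055],
    [0, 0, -0.055],
    [0, 0, -0.055],
    [0, 0, -0.055],
    [0, 0, -0.055],
  ],
  jaw=[0.4, 0.4, 0.4, 0.4, 0.4, 0.4, 0.4, 0.4, 0.4, 0.4],
)

```text
clock: 41.65
position: [519.7, -304.2, 282.0]
ee_rot: [0.66, 0.752, -0.0, -0.0]
contact_force: [-0.3, 0.4, -2.5]
finger_gap: 43.4
finger_force: 41.8
```

```bash
python3 mv.py 522.5 -358.5 60 7.3
```

```text
[ 519.7 -304.2  282. ] head 7.47 gap 43.4 off [-0.217 -0.017  0.888] twist 0.002
```

Call:
jog_arm(
  offset=[
    [-0.217, -0.017, 0.1],
    [-0.217, -0.017, 0.3],
    [-0.217, -0.017, 0.55],
    [-0.217, -0.017, 0.8],
    [-0.217, -0.017, 0.888],
    [-0.217, -0.017, 0.888],
    [-0.217, -0.017, 0.888],
  ],
  twist=[
    [0, 0, 0],
    [0, 0, 0],
    [0, 0, 0],
    [0, 0, 0],
    [0, 0, 0],
    [0, 0, 0],
    [0, 0, 0],
  ],
  jaw=[0.4, 0.4, 0.4, 0.4, 0.4, 0.4, 0.4],
)

```text
clock: 42.52
position: [524.4, -359.6, 63.5]
ee_rot: [0.659, 0.752, 0.0, 0.002]
contact_force: [0.2, -0.3, -1.5]
finger_gap: 43.7
finger_force: 41.8
```

```bash
python3 mv.py 522.5 -358.5 25.5 7.3
```

```text
[ 524.4 -359.6   63.5] head 7.55 gap 43.7 off [ 0.006 -0.007  0.152] twist 0.003
```

Call:
jog_arm(
  offset=[
    [0.005, -0.006, 0.06],
    [0.005, -0.006, 0.11],
    [0.005, -0.006, 0.13],
    [0.005, -0.006, 0.14],
    [0.005, -0.006, 0.148],
    [0.005, -0.006, 0.148],
  ],
  twist=[
    [0, 0, 0],
    [0, 0, 0],
    [0, 0, 0],
    [0, 0, 0],
    [0, 0, 0],
    [0, 0, 0],
  ],
  jaw=[0.4, 0.4, 0.4, 0.4, 0.4, 0.4],
)

```text
clock: 43.28
position: [521.1, -357.9, 24.7]
ee_rot: [0.659, 0.752, 0.0, 0.0]
contact_force: [-5.6, 4.2, 10.7]
finger_gap: 43.5
finger_force: 43.0
```

Call:
jog_arm(
  offset=[
    [0, 0, -0.008],
    [0, 0, -0.008],
    [0, 0, -0.03],
    [0, 0, -0.1],
    [0, 0, -0.3],
    [0, 0, -0.55],
    [0, 0, -0.8],
    [0, 0, -1],
    [0, 0, -1],
  ],
  twist=[
    [0, 0, 0],
    [0, 0, 0],
    [0, 0, 0],
    [0, 0, 0],
    [0, 0, 0],
    [0, 0, 0],
    [0, 0, 0],
    [0, 0, 0],
    [0, 0, 0],
  ],
  jaw=[0.58, 0.6, 0.62, 0.7, 0.8, 0.8, 0.8, 0.8, 0.8],
)

```text
clock: 44.4
position: [521.8, -359.7, 279.6]
ee_rot: [0.66, 0.752, 0.001, 0.004]
contact_force: [-0.0, -0.6, -0.8]
finger_gap: 68.1
finger_force: 0.0
```

Call:
jog_arm(
  offset=[
    [0.25, -0.05, 0],
    [0.5, -0.1, 0],
    [0.75, -0.15, 0],
    [0.95, -0.2, 0],
    [0.95, -0.2, 0],
    [0.95, -0.2, 0],
    [0.95, -0.2, 0],
  ],
  twist=[
    [0, 0, 0.095],
    [0, 0, 0.095],
    [0, 0, 0.095],
    [0, 0, 0.095],
    [0, 0, 0.095],
    [0, 0, 0.095],
    [0, 0, 0.095],
  ],
  jaw=[0.8, 0.8, 0.8, 0.8, 0.8, 0.8, 0.8],
)

```text
clock: 45.28
position: [440.4, -130.5, 273.3]
ee_rot: [0.715, 0.699, -0.001, 0.0]
contact_force: [-0.0, -0.4, 0.4]
finger_gap: 68.2
finger_force: 0.0
```

```bash
python3 mv.py 473.4 -2.1 94.5 -1.1
python3 - <<'E'
from blk import *
t=snap('top')
for o in blocks(t): print(o)
E
```

```text
[ 440.4 -130.5  273.3] head -1.24 gap 68.2 off [0.517 0.121 0.714] twist -0.002
(array([473.62,  -2.2 ]), np.float64(44.38014707545874), np.float64(68.04199406090359), np.float64(-1.1378787821075775))
```

Call:
jog_arm(
  offset=[
    [0.25, 0.06, 0],
    [0.45, 0.121, 0.1],
    [0.515, 0.121, 0.3],
    [0.515, 0.121, 0.5],
    [0.515, 0.121, 0.6],
    [0.515, 0.121, 0.66],
    [0.515, 0.121, 0.7],
    [0.515, 0.121, 0.716],
    [0.515, 0.121, 0.716],
  ],
  twist=[
    [0, 0, 0],
    [0, 0, 0],
    [0, 0, 0],
    [0, 0, 0],
    [0, 0, 0],
    [0, 0, 0],
    [0, 0, 0],
    [0, 0, 0],
    [0, 0, 0],
  ],
  jaw=[0.8, 0.8, 0.8, 0.8, 0.8, 0.8, 0.8, 0.8, 0.8],
)

```text
clock: 46.45
position: [473.5, -0.6, 94.8]
ee_rot: [0.714, 0.701, 0.0, 0.0]
contact_force: [-0.4, -1.2, 0.2]
finger_gap: 68.2
finger_force: 0.0
```

Call:
jog_arm(
  offset=[
    [0, 0, 0],
    [0, 0, 0],
    [0, 0, 0],
    [0, 0, 0],
    [0, 0, 0],
    [0, 0, 0],
  ],
  twist=[
    [0, 0, 0],
    [0, 0, 0],
    [0, 0, 0],
    [0, 0, 0],
    [0, 0, 0],
    [0, 0, 0],
  ],
  jaw=[0.6, 0.5, 0.4, 0.4, 0.4, 0.4],
)

```text
clock: 47.2
position: [473.6, -0.4, 95.2]
ee_rot: [0.713, 0.701, 0.001, 0.0]
contact_force: [-1.5, 0.6, 5.6]
finger_gap: 43.8
finger_force: 40.6
```

Call:
jog_arm(
  offset=[
    [0, 0, -0.1],
    [0, 0, -0.3],
    [0, 0, -0.55],
    [0, 0, -0.75],
    [-0.2, -0.02, -0.75],
    [-0.4, -0.04, -0.75],
    [-0.6, -0.046, -0.75],
    [-0.8, -0.046, -0.75],
    [-0.8, -0.046, -0.75],
    [-0.8, -0.046, -0.75],
  ],
  twist=[
    [0, 0, 0],
    [0, 0, 0],
    [0, 0, 0],
    [0, 0, 0],
    [0, 0, -0.095],
    [0, 0, -0.095],
    [0, 0, -0.095],
    [0, 0, -0.095],
    [0, 0, -0.095],
    [0, 0, -0.095],
  ],
  jaw=[0.4, 0.4, 0.4, 0.4, 0.4, 0.4, 0.4, 0.4, 0.4, 0.4],
)

```text
clock: 48.45
position: [457.9, -200.1, 281.7]
ee_rot: [0.66, 0.752, -0.0, -0.0]
contact_force: [-1.0, 0.6, -1.2]
finger_gap: 44.3
finger_force: 41.9
```

```bash
python3 mv.py 455 -367 62 7.3
```

```text
[ 457.9 -200.1  281.7] head 7.47 gap 44.3 off [-0.661 -0.098  0.879] twist 0.002
```

Call:
jog_arm(
  offset=[
    [-0.25, -0.04, 0],
    [-0.5, -0.08, 0],
    [-0.661, -0.098, 0.05],
    [-0.661, -0.098, 0.25],
    [-0.661, -0.098, 0.5],
    [-0.661, -0.098, 0.75],
    [-0.661, -0.098, 0.87],
    [-0.661, -0.098, 0.87],
    [-0.661, -0.098, 0.87],
  ],
  twist=[
    [0, 0, 0],
    [0, 0, 0],
    [0, 0, 0],
    [0, 0, 0],
    [0, 0, 0],
    [0, 0, 0],
    [0, 0, 0],
    [0, 0, 0],
    [0, 0, 0],
  ],
  jaw=[0.4, 0.4, 0.4, 0.4, 0.4, 0.4, 0.4, 0.4, 0.4],
)

```text
clock: 49.58
position: [456.6, -367.2, 65.9]
ee_rot: [0.659, 0.752, 0.0, 0.001]
contact_force: [0.3, -1.1, -1.5]
finger_gap: 43.5
finger_force: 41.9
```

```bash
python3 mv.py 454.5 -367 25.5 7.3
```

```text
[ 456.6 -367.2   65.9] head 7.59 gap 43.5 off [ 0.002 -0.008  0.162] twist 0.003
```

Call:
jog_arm(
  offset=[
    [0.002, -0.006, 0.06],
    [0.002, -0.006, 0.11],
    [0.002, -0.006, 0.14],
    [0.002, -0.006, 0.15],
    [0.002, -0.006, 0.156],
    [0.002, -0.006, 0.156],
  ],
  twist=[
    [0, 0, 0],
    [0, 0, 0],
    [0, 0, 0],
    [0, 0, 0],
    [0, 0, 0],
    [0, 0, 0],
  ],
  jaw=[0.4, 0.4, 0.4, 0.4, 0.4, 0.4],
)

```text
clock: 50.32
position: [453.7, -367.2, 25.5]
ee_rot: [0.659, 0.752, -0.0, 0.0]
contact_force: [-0.7, 0.4, -2.5]
finger_gap: 43.5
finger_force: 41.9
```

Nearly on the floor. I'll lower another 1.5 mm, release and retreat clear of the cameras' view.

Call:
jog_arm(
  offset=[
    [0, 0, 0.004],
    [0, 0, 0.004],
    [0, 0, 0.004],
    [0, 0, -0.03],
    [0, 0, -0.1],
    [0, 0, -0.3],
    [0, 0, -0.55],
    [0, 0, -0.8],
    [0, 0, -1],
    [0, 0, -1],
  ],
  twist=[
    [0, 0, 0],
    [0, 0, 0],
    [0, 0, 0],
    [0, 0, 0],
    [0, 0, 0],
    [0, 0, 0],
    [0, 0, 0],
    [0, 0, 0],
    [0, 0, 0],
    [0, 0, 0],
  ],
  jaw=[0.4, 0.58, 0.6, 0.62, 0.7, 0.8, 0.8, 0.8, 0.8, 0.8],
)

```text
clock: 51.58
position: [454.2, -369.1, 280.9]
ee_rot: [0.66, 0.752, 0.0, 0.004]
contact_force: [0.1, 0.0, -0.9]
finger_gap: 68.2
finger_force: 0.0
```

Call:
jog_arm(
  offset=[
    [0.25, 0, 0],
    [0.5, 0, 0],
    [0.75, 0, 0],
    [1, 0, 0],
    [1, 0, 0],
    [1, 0, 0],
    [1, 0, 0],
  ],
  twist=[
    [0, 0, 0],
    [0, 0, 0],
    [0, 0, 0],
    [0, 0, 0],
    [0, 0, 0],
    [0, 0, 0],
    [0, 0, 0],
  ],
  jaw=[0.8, 0.8, 0.8, 0.8, 0.8, 0.8, 0.8],
)

```text
clock: 52.45
position: [420.7, -119.8, 275.2]
ee_rot: [0.66, 0.752, 0.0, -0.0]
contact_force: [-0.5, -0.9, -0.4]
finger_gap: 68.5
finger_force: 0.0
```

Call:
jog_arm(
  offset=[
    [0.25, 0, 0],
    [0.5, 0, 0],
    [0.75, 0, 0],
    [0.9, 0, 0],
    [0.9, 0, 0],
    [0.9, 0, 0],
    [0.9, 0, 0],
  ],
  twist=[
    [0, 0, 0],
    [0, 0, 0],
    [0, 0, 0],
    [0, 0, 0],
    [0, 0, 0],
    [0, 0, 0],
    [0, 0, 0],
  ],
  jaw=[0.8, 0.8, 0.8, 0.8, 0.8, 0.8, 0.8],
)

```text
clock: 53.32
position: [392.2, 102.1, 275.3]
ee_rot: [0.661, 0.751, -0.0, -0.0]
contact_force: [-0.0, 0.5, 0.0]
finger_gap: 68.1
finger_force: 0.0
```

```bash
python3 chk.py
python3 - <<'E'
from h import *
np.set_printoptions(precision=1,suppress=True)
t=snap('top'); K=6
im=cv2.resize(t['image'],None,fx=K,fy=K,interpolation=cv2.INTER_CUBIC); h=cv2.cvtColor(im,cv2.COLOR_BGR2HSV)
c=np.array([522.5,-358.5]);u=np.array([.992,.127]);v=np.array([-.127,.992])
m=((h[...,0]<26)&(h[...,2]>100)&(h[...,1]>15)).astype(np.uint8); z=np.zeros_like(m); z[150*K:240*K,405*K:462*K]=1; m*=z
m=cv2.morphologyEx(m,cv2.MORPH_OPEN,np.ones((9,9))); m=cv2.morphologyEx(m,cv2.MORPH_CLOSE,np.ones((13,13)))
for k in cv2.findContours(m,0,2)[0]:
    if cv2.contourArea(k)<60*K*K: continue
    q=cv2.minAreaRect(k); w=np.array([onz(t,p[0]/K-.4,p[1]/K-.4,27)[:2] for p in cv2.boxPoints(q)]); d=w.mean(0)-c
    print('block tray x,y',d@u,d@v,'size',np.linalg.norm(w[1]-w[0]),np.linalg.norm(w[2]-w[1]))
E
```

```text
pos [392.23 102.12 275.26] F [-0.02  0.49  0.01]
dark [240.12 140.35] [ 2  0  6 10 52]
dark [247.77 153.48] [ 7 13 10 10 73]
dark [246.28 168.96] [ 2 30 19  6 76]
up [243.99 149.26] down [246.72 153.02]
block tray x,y -67.4745906917436 1.1550472175921918 size 78.54436821481974 46.217562441042425
block tray x,y -0.06902446362711902 1.0744681965066973 size 78.53437499164151 46.80000629489611
block tray x,y 68.75047185663587 1.2498477305230513 size 77.4011915317015 47.334042475072444
```

```bash
python3 -c "
from plant import ctrl
print(ctrl.finish_job())"
```

```text
the job is handed in; nothing more can be done
None
```

I handed the job in at about 53 s, with no verdict returned: stop, clutch and start were pressed in order, the lock pin was pushed home before start was tried, all three blocks were in the tray, one to a bay, and the arm was clear.

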